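Hang the sample canister on the bench scale by its bail

TASK

Raise the folded-down wire bail of the sample canister upright while the canister stays standing where it is on the bench, without dragging or tipping it or pressing it hard down. Then lift it level by the bail and hang it in both notches of the hanging scale's two-prong fork, lowering it gently until the scale carries it: never load the scale beyond 9 N, even for a moment, and do not let the canister drop onto it. Let go, leave it hanging still, and leave the other things on the bench alone.

Things in the scene. Friction and masses are not known exactly. Their poses are not given: they have to be found in the camera images.
- canister_mid (a point): Centre (32.5 mm over its underside) of the sample canister: a closed steel can with a blue band, 92 mm across, 65 mm high, 0.35 to 0.55 kg (varies), loose on the bench. z is its axis, up. The bail's pivots lie on its y axis, 17.5 mm above this point; the bail folds towards its -x.
- grip (a point): Centre of the red grip at the middle of the bail's crossbar: a tube 14 mm thick, 34 mm long along its own y, spinning easily on the wire. The bail is a stiff U of 5 mm wire: legs 52 mm either side of the middle, crossbar 110 mm from the pivots, straight over its middle 88 mm, bare beside the grip. Bail upright, the grip is 160 mm above the canister's underside.
- bail (a joint): Angle of the bail from upright (0), growing as it folds down towards the canister's -x; about 1.57 is level; starts 1.3 to 1.65; stops at -0.1 and 1.75. Stiff pivots (about 0.045 N m): it stays where it is put.
- under_seat (a point): Point on top of the hanging scale's white base plate (12 mm thick, 220 x 160 mm), straight below the middle of the fork's two notches. Its +x runs to the post, 120 mm behind; the fork points to -x, the side from which the canister comes in; y is across the fork. Does not tell the fork's height.
- scale (a joint): How far the fork has sunk on its spring, in m: 0 unloaded, 0.5 mm per newton (4 N reads 0.002, 9 N 0.0045), hard stop at 0.007. The fork: two 8 mm steel prongs 31 mm either side of the middle, with V notches; their upturned tips stand 20 mm above and 18 mm in front of the seated crossbar's centre. The bail's legs pass outside the prongs, the prongs go between crossbar and lid.
- post_foot (a point): Foot of the scale's upright steel post (18 mm thick, top 250 mm above the bench), on top of the base plate. The grey head (100 mm wide, 50 mm high, its front 87 mm behind the notches) carries the fork and is clamped on the post at a height that differs each time and is not measured: the crossbar's centre, seated in the unloaded notches, is 205 to 255 mm above the bench.
- jar: Bystander: white plastic jar with blue cap, 60 mm across, 110 mm high; origin at the centre of its underside.
- dish: Bystander: white porcelain dish, 72 mm across, 30 mm high; origin at the centre of its underside.
- vial: Bystander: amber bottle with black cap, 50 mm across, 90 mm high; origin at the centre of its underside.
- spatula: Bystander: steel spatula 160 mm long lying on the bench along its own x; origin at its middle, underside.
Mind the look-alikes: they are no part of the job. What is shaped like the part that bears canister_mid but black is not meant.

How it is judged:
By the outcome, as a careful person would: the job done as asked, in the order asked, and still so for the second after the job is handed in, with the robot touching nothing.
It also fails if it takes over 64 s, if anything falls off the work surface, if the arm or the gripper's body presses on something with over 40 N, if the wrist force passes 120 N, or if a joint passes its speed limit or range.

ROBOT

A 7-joint arm with a two-finger parallel gripper is mounted at the origin on the work surface. World frame = base frame: x ahead of the robot, y to its left, z up, the work surface at z = 0. Lengths are in m, angles in rad, forces in N, time in s.
With the tool pointing down it reaches from about 0.4 to 0.85 m from the base axis. Payload 4.5 kg.
Tool frame: the origin (TCP) lies on the centre line of the jaws, within the pads' length; the fingertips stand 25 mm ahead of it and the grasp point (between the pads) lies 6 mm ahead of it; z points along the fingers, y is the direction in which the jaws open and shut (so a half turn about z gives the same grasp; the last joint's range is limited). The gripper opens to 88 mm and grips with 3 to 60 N. Pads are 18 mm wide; open, the fingers measure 123 mm over their backs; the gripper's body (75 mm by 187 mm) begins 45 mm behind the grasp point.
Start: joints at [-1.31, 0.689, -0.195, 1.565, 0.157, 0.902, -0.215], TCP at [0.141, 0.609, 0.264] pointing down, gripper open.
Joint ranges: [-3.01, 3.01], [-0.46, 2.08], [-1.47, 1.51], [0.13, 2.56], [-1, 4.14], [0.04, 2.09], [-2.66, 2.66]. Speed limits (rad/s): [2.57, 2.57, 3.14, 3.14, 3.14, 3.14, 3.14].

INTERFACE

Orientations are given as a unit quaternion [x, y, z, w].
In Python, from plant import r, eyes gives the robot as it stands.
- The arm moves only by the tool servo_tool, never from a script. Its argument "deltas" is a list of rows, each an object of numbers: "dx", "dy", "dz": the shift along the tool's x, y, z in units of 60 mm (1.0 is 60 mm); "ax", "ay", "az": the turn, a rotation vector about the tool's x, y, z in units of 6 degrees (1.0 is 6 degrees); "hand": the finger opening in mm, from 0 to 88.1. A call has 1 to 10 rows; each row is the pose to reach, as a shift and turn from the pose commanded when the call began, along the tool's axes at that moment; what a row does not reach only later rows make up. A row lasts 1/8 s, in which the tool goes at most 62.5 mm and 10.7 degrees, less where a joint would pass 70% of its speed; a pose out of reach is approached as far as the arm can. A call with a gripper value outside its range is refused whole. The fingers move at their own pace and stop on an object; "newtons" is the grip in N (left out, the last holds). Time passes only in rows, so rows that repeat a pose let the fingers close. It gives the time, the measured TCP pose, the force and the opening at its end, in the units of the state.
- r.get_state(): the state, without advancing time (a new reading comes with each control period).
- eyes.snapshot(name): name is "side" or "top"; returns (picture, depth): 480x640x3 uint8, red, green, blue; 480x640 float32, m along the optical axis (not along the pixel's ray), 0 where there is no reading.
- eyes.camera_model(name): a dict with "fx", "fy", "cx", "cy" (pixels), "k1" (the pictures are not rectified: a ray, as slopes to the right and down, at radius r is drawn at 1 + k1 r^2 times it, then the intrinsics apply), "pose" (4x4, takes a point from camera to world coordinates). Camera axes: x right, y up, looking along -z (the intrinsics and any distortion apply to the point x, -y, -z); pixel columns grow to the right and rows downward; lengths in m; the calibration is good to about 2 mm. A picture is of the moment at which its call begins. camera_model takes no time and is no camera call.
- r.finish_job(): hands the job in, once; it reports no verdict.
The state is a dict: "clock": time; "q": joint angles; "qd": joint speeds; "joint_torque": joint torques, N m; "tool_pos": TCP position; "eef_rot": TCP orientation; "contact_force": force on the tool from outside, world axes, zero at the start; "moment": the same for the moment, N m; "opening": opening from 0.0 (shut) to 1.0 (fully open).
Only numpy, scipy, OpenCV 4.12 (cv2) and the standard library are available. Lean on these libraries where they do the work, as an engineer would, in place of code of your own. Each camera call takes 0.05 s, during which the arm holds its last target.

## Working session

There is one attempt and no reset: what is moved stays moved. The work goes in short steps, Python scripts to look and compute and a tool call to move; the robot and the scene stay as the last step left them, time stands still between calls to the robot, and variables do not carry over. Pictures are saved under pics/ and viewed, and the job is handed in when it is done.

Besides the shell and the picture viewer there is one more tool, called after "Request:" as a command line: name --argument value ..., lists and objects as JSON in quotes. servo_tool: Moves the arm, as the interface text tells. Its arguments: {"type":"object","properties":{"deltas":{"type":"array","items":{"type":"object","properties":{"dx":{"type":"number"},"dy":{"type":"number"},"dz":{"type":"number"},"ax":{"type":"number"},"ay":{"type":"number"},"az":{"type":"number"},"hand":{"type":"number"}}}},"newtons":{"type":"number"}},"required":["deltas"]}

```bash
ls; mkdir -p pics; python3 - <<'E'
from plant import r,eyes
import cv2,numpy as np
print(r.get_state())
for n in("side","top"):
    p,d=eyes.snapshot(n); cv2.imwrite(f"pics/{n}0.png",p[:,:,::-1]); np.savez(f"pics/{n}0.npz",p=p,d=d)
    m=eyes.camera_model(n); print(n,m)
E
```

```text
pics
{'clock': 0.0, 'q': array([-1.31022019,  0.68996431, -0.19449069,  1.56636552,  0.15729407,
        0.90252023, -0.21510878]), 'qd': array([ 0.00096225,  0.0017652 , -0.00061407, -0.00038879,  0.00015161,
       -0.0003412 , -0.0013668 ]), 'joint_torque': array([ 4.04141088e-05, -5.27570271e+01, -1.26695316e+00, -1.53422552e+01,
       -5.26579865e-02,  6.60515449e-03,  1.78096711e-04]), 'tool_pos': array([0.14044571, 0.60839525, 0.26291597]), 'eef_rot': array([ 1.13117081e-01,  9.93581227e-01, -9.33356757e-04, -2.98116619e-05]), 'contact_force': array([-0.03000321,  0.11451336, -0.04919553]), 'moment': array([0.04090079, 0.0273202 , 0.02508717]), 'opening': 0.9955452362455548}
side {'fx': 466.7794063866038, 'fy': 466.7794063866038, 'cx': 315.4747051600288, 'cy': 243.26972800706434, 'k1': 0.03851151663959657, 'pose': array([[ 0.93793989,  0.21980328, -0.26824483,  0.21200251],
       [-0.34676704,  0.60473685, -0.71696999, -0.91295091],
       [ 0.00462518,  0.76549322,  0.64342734,  0.89015648],
       [ 0.        ,  0.        ,  0.        ,  1.        ]])}
top {'fx': 568.6840028194888, 'fy': 568.6840028194888, 'cx': 306.3999705196839, 'cy': 243.72698764554562, 'k1': -0.18289633100721053, 'pose': array([[-0.00414293,  0.98753456, -0.15734778,  0.2757281 ],
       [-0.99998614, -0.00358012,  0.00386011, -0.08865772],
       [ 0.00324867,  0.15736159,  0.98753571,  1.49446785],
       [ 0.        ,  0.        ,  0.        ,  1.        ]])}
```

View pics/side0.png

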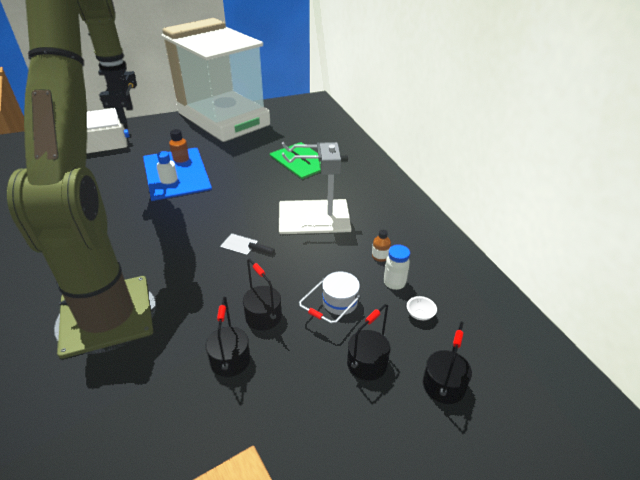

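View pics/top0.png

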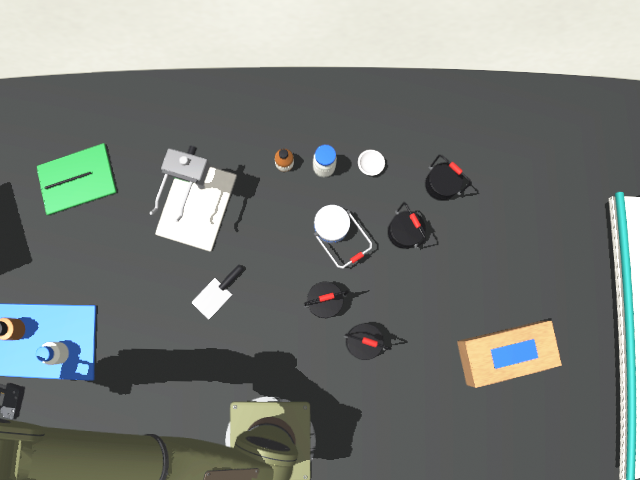

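```bash
cat > h.py <<'E'
import numpy as np,cv2
from plant import r,eyes
def cam(n):
    m=eyes.camera_model(n); K=np.array([[m['fx'],0,m['cx']],[0,m['fy'],m['cy']],[0,0,1.]]); return m,K,m['pose']
def rays(n,uv):
    m,K,P=cam(n); uv=np.asarray(uv,float).reshape(-1,2)
    s=np.c_[(uv[:,0]-m['cx'])/m['fx'],(uv[:,1]-m['cy'])/m['fy']]; u=s.copy()
    for _ in range(20): u=s/(1+m['k1']*(u**2).sum(1,keepdims=True))
    d=np.c_[u[:,0],-u[:,1],-np.ones(len(u))]
    return P[:3,3],d@P[:3,:3].T       # unit along optical axis
def onplane(n,uv,z):
    o,d=rays(n,uv); t=(z-o[2])/d[:,2]; return o+d*t[:,None]
def bydepth(n,uv,dep):
    o,d=rays(n,uv); uv=np.asarray(uv).reshape(-1,2).astype(int); return o+d*dep[uv[:,1],uv[:,0]][:,None]
def proj(n,p):
    m,K,P=cam(n); c=(np.atleast_2d(p)-P[:3,3])@P[:3,:3]; u=np.c_[c[:,0],-c[:,1]]/-c[:,2:3]
    u=u*(1+m['k1']*(u**2).sum(1,keepdims=True)); return np.c_[u[:,0]*m['fx']+m['cx'],u[:,1]*m['fy']+m['cy']]
def tri(a,uva,b,uvb):
    o1,d1=rays(a,uva);o2,d2=rays(b,uvb);d1=d1[0];d2=d2[0]
    t=np.linalg.lstsq(np.c_[d1,-d2],o2-o1,rcond=None)[0]; p=o1+d1*t[0];q=o2+d2*t[1]; return (p+q)/2,np.linalg.norm(p-q)
def snap(n,tag):
    p,d=eyes.snapshot(n); cv2.imwrite(f"pics/{tag}.png",p[:,:,::-1]); np.savez(f"pics/{tag}.npz",p=p,d=d); return p,d
def crop(tag,x0,y0,x1,y1,s):
    p=np.load(f"pics/{tag}.npz")['p'][y0:y1,x0:x1,::-1]; cv2.imwrite(f"pics/{tag}_c{x0}_{y0}.png",cv2.resize(p,None,fx=s,fy=s,interpolation=cv2.INTER_CUBIC))
E
python3 - <<'E'
from h import *
crop("top0",290,190,410,280,6); crop("top0",140,130,260,260,5); crop("side0",290,260,390,335,7); crop("side0",260,120,370,240,5)
for n in("side","top"):
    f=np.load(f"pics/{n}0.npz");p,d=f['p'],f['d']
    hsv=cv2.cvtColor(p,cv2.COLOR_RGB2HSV)
    m=((hsv[...,0]<8)|(hsv[...,0]>172))&(hsv[...,1]>180)&(hsv[...,2]>120)
    k,l,s,c=cv2.connectedComponentsWithStats(m.astype(np.uint8))
    for i in range(1,k):
        if s[i,4]>15: 
            yy,xx=np.where(l==i); P=bydepth(n,np.c_[xx,yy],d); print(n,c[i],s[i],np.median(P,0))
E
```

```text
side [258.22077922 269.14285714] [253 264  12  12  77] [ 0.36093604 -0.14413766  0.1644113 ]
side [221.21649485 312.16494845] [217 305   9  16  97] [ 0.25727848 -0.24516428  0.16493381]
side [315.01333333 313.05333333] [309 308  14  11  75] [ 0.46929124 -0.22675888  0.06128049]
side [372.6509434  315.94339623] [366 310  14  14 106] [ 0.54422785 -0.35977821  0.16487027]
side [457.86206897 337.79310345] [453 330  10  17 116] [ 0.67586853 -0.46636539  0.16558084]
top [453.82608696 169.17391304] [449 164  11  11  23] [ 0.68010619 -0.46366968  0.15819846]
top [416.41666667 219.45833333] [413 213   8  14  24] [ 0.54497079 -0.35847603  0.16597516]
top [357.26086957 258.34782609] [352 255  12   8  23] [ 0.46627019 -0.2230289   0.06126997]
top [326.56521739 294.65217391] [319 293  15   4  23] [ 0.36642917 -0.14142391  0.16620585]
top [326.46153846 298.65384615] [320 296  14   6  26] [ 0.35747704 -0.14023987  0.16429684]
top [369.75555556 341.66666667] [362 338  15   9  45] [ 0.25609659 -0.24205641  0.16417972]
```

View pics/top0_c290_190.png

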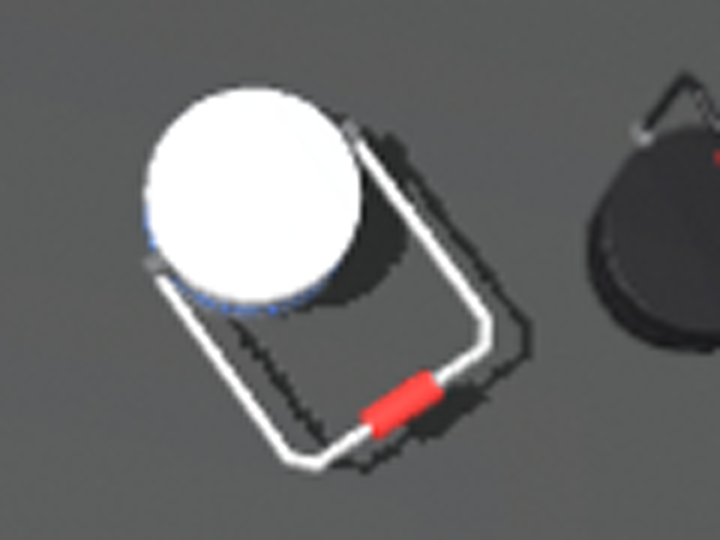

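View pics/top0_c140_130.png

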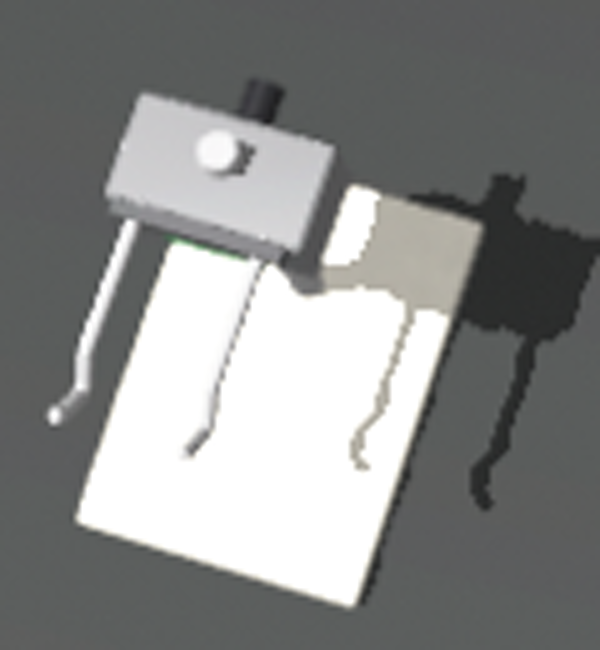

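View pics/side0_c290_260.png

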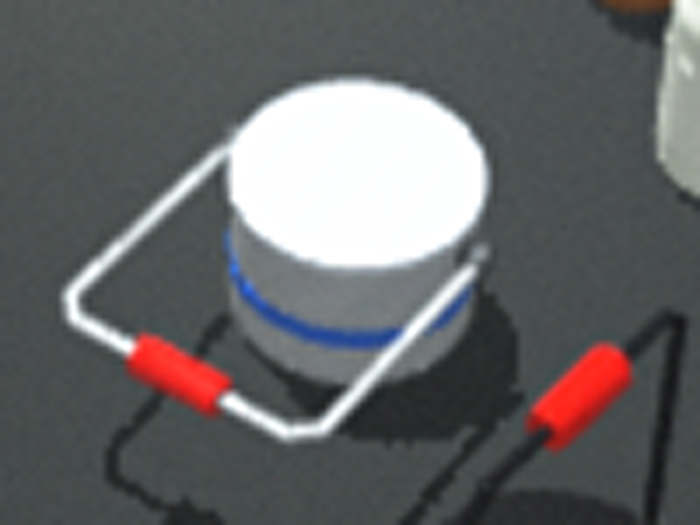

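View pics/side0_c260_120.png

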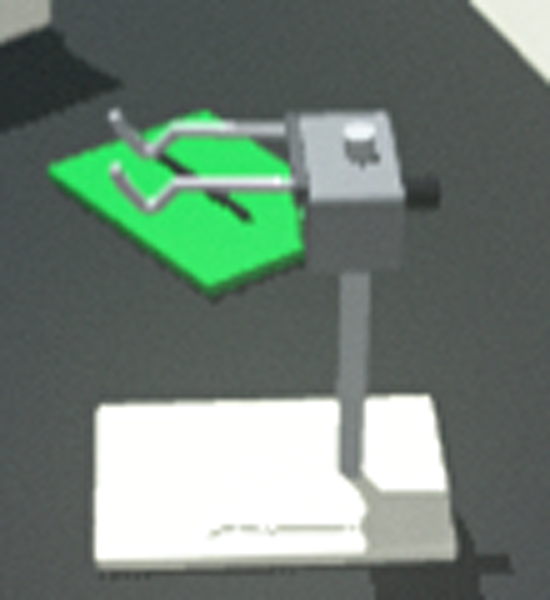

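```bash
python3 - <<'E'
from h import *
f={n:np.load(f"pics/{n}0.npz") for n in("side","top")}
T=lambda c,o,s:np.array(c,float)/s+o
# resize maps src pixel i centre to (i+.5)*s-.5
S=lambda c,o,s:(np.array(c,float)+.5)/s-.5+np.array(o)
ts=lambda c:S(c,(140,130),5); ss=lambda c:S(c,(260,120),5)
for nm,a,b in[("tipL",(53,416),(113,116)),("tipR",(187,454),(117,168)),("notchL",(80,388),(148,152)),("notchR",(210,430),(150,208)),]:
    print(nm,tri("top",ts(a),"side",ss(b)))
# base plate
for n in("top","side"):
    p,d=f[n]['p'],f[n]['d']
    # lid
    x0,y0=(332,222) if n=="top" else (341,285)
    P=None
    hsv=cv2.cvtColor(p,cv2.COLOR_RGB2HSV)
    m=(hsv[...,2]>(225))&(hsv[...,1]<25)
    k,l,s,c=cv2.connectedComponentsWithStats(m.astype(np.uint8))
    i=l[y0,x0]; yy,xx=np.where(l==i); 
    Q=bydepth(n,np.c_[xx,yy],d); g=abs(Q[:,2]-.065)<.006; print(n,"lid",c[i],s[i],np.median(Q[:,2]),Q[g].min(0),Q[g].max(0))
    cn=cv2.findContours((l==i).astype(np.uint8),0,1)[0][0][:,0]; 
    W=onplane(n,cn,.065)[:,:2]; (cx,cy),rr=cv2.minEnclosingCircle(W.astype(np.float32)); print("  circ",cx,cy,rr)
# base plate
m=f['top']['p'];hsv=cv2.cvtColor(m,cv2.COLOR_RGB2HSV)
q=onplane("top",[ts(c) for c in[(78,522),(354,607),(484,222)]],.012); print("plate corners",q)
q=onplane("side",[ss(c) for c in[(97,404),(95,562),(455,552),(433,396)]],.012); print("plate corners side",q, "order: ")
tg=lambda c:S(c,(290,190),6); sg=lambda c:S(c,(290,260),7)
for nm,a,b in[("grip",(402,404),(180,375)),("gripend1",(370,425),(217,400)),("gripend2",(435,383),(140,350)),("cornL",(488,325),(300,432)),("cornR",(297,460),(72,305)),("pivNear",(350,130),(480,250)),("pivFar",(155,263),(232,135))]:
    print(nm,tri("top",tg(a),"side",sg(b)))
for nm in("grip",):
    pass
E
```

```text
tipL (array([0.54746332, 0.2619998 , 0.24398926]), np.float64(0.00027441607784833106))
tipR (array([0.52941887, 0.19816749, 0.24711579]), np.float64(0.0011630669841935536))
notchL (array([0.565898  , 0.2563254 , 0.22034301]), np.float64(6.912854009554418e-05))
notchR (array([0.54611591, 0.19372777, 0.22104894]), np.float64(0.0015461023139282798))
top lid [331.67179487 222.0174359 ] [314 205  36  35 975] 0.06465870791099726 [ 0.515174   -0.20390184  0.05901275] [ 0.60552941 -0.11398412  0.07091501]
  circ 0.5596171021461487 -0.15910159051418304 0.045798804610967636
side lid [340.57198953 284.61387435] [322 272  37  26 764] 0.06429323679128612 [ 0.51449733 -0.2081358   0.06012745] [ 0.60429552 -0.11716642  0.06892908]
  circ 0.5591284036636353 -0.16269135475158691 0.04661327973008156
plate corners [[0.53980596 0.31072155 0.012     ]
 [0.49336282 0.15973043 0.012     ]
 [0.70372726 0.09422021 0.012     ]]
plate corners side [[0.54146186 0.31130389 0.012     ]
 [0.49213233 0.15287847 0.012     ]
 [0.69969063 0.08780983 0.012     ]
 [0.75235914 0.24472516 0.012     ]] order: 
grip (array([ 0.47065205, -0.22255904,  0.05517908]), np.float64(0.00045843126514836103))
gripend1 (array([ 0.47619182, -0.21348373,  0.02722497]), np.float64(0.02255070471560131))
gripend2 (array([ 0.46453521, -0.23192606,  0.08376478]), np.float64(0.021729832826535577))
cornL (array([ 0.50205587, -0.25957317,  0.05509246]), np.float64(0.004741924327013854))
cornR (array([ 0.44732499, -0.17760841,  0.05244616]), np.float64(0.000794262339661581))
pivNear (array([ 0.59057327, -0.20244359,  0.0528662 ]), np.float64(0.00038156793365055365))
pivFar (array([ 0.53129307, -0.11740445,  0.05128667]), np.float64(0.002431098542141932))
```

```bash
python3 - <<'E'
from h import *
S=lambda c,o,s:(np.array(c,float)+.5)/s-.5+np.array(o)
ts=lambda c:S(c,(140,130),5); ss=lambda c:S(c,(260,120),5)
for nm,a,b in[("headFrontL",(107,193),(300,112)),("headFrontR",(298,250),(309,196)),("headBackR",(333,147),(405,188)),("knob",(217,150),(360,132))]:
    print(nm,tri("top",ts(a),"side",ss(b)))
d=np.load("pics/top0.npz")['d'];p=bydepth("top",[ts((150,150)),ts((250,190)),ts((217,150))],d);print(p)
d=np.load("pics/side0.npz")['d'];p=bydepth("side",[ss((330,180)),ss((120,175)),ss((150,208)),ss((113,116)),ss((148,152)),ss((230,183))],d);print(p)
u=np.array([np.cos(np.radians(-17.2)),np.sin(np.radians(-17.2))]);print(u)
# bystanders/others via height map
for n in("top",):
    f=np.load(f"pics/{n}0.npz")['d']
    yy,xx=np.mgrid[130:360,180:480]; Q=bydepth(n,np.c_[xx.ravel(),yy.ravel()],f)
    H=(Q[:,2]>.02).reshape(yy.shape).astype(np.uint8)
    k,l,s,c=cv2.connectedComponentsWithStats(H)
    for i in range(1,k):
        if s[i,4]>60:
            q=Q[(l==i).ravel()]; print(np.round(np.median(q,0),3),np.round(q.min(0),3),np.round(q.max(0),3),s[i,4])
E
```

```text
headFrontL (array([0.6553979 , 0.24353042, 0.23637173]), np.float64(0.0005155845858178966))
headFrontR (array([0.62674071, 0.15264622, 0.23537656]), np.float64(3.9906380941044314e-05))
headBackR (array([0.67636591, 0.13704864, 0.2387465 ]), np.float64(0.002598781673570686))
knob (array([0.67160344, 0.18976809, 0.2477186 ]), np.float64(0.00010934493413839149))
[[0.67473082 0.22336719 0.23935477]
 [0.65568612 0.17606157 0.23590913]
 [0.67184356 0.18998672 0.2467876 ]]
[[ 0.6441843   0.16542073  0.23524355]
 [ 0.53141232  0.19766202  0.24278484]
 [ 0.5463241   0.19179373  0.22225192]
 [ 0.67567459  0.71173945 -0.00335629]
 [ 0.56449662  0.25181191  0.22292667]
 [ 0.59015242  0.18075688  0.23555181]]
[ 0.95527836 -0.29570805]
[ 0.715 -0.142  0.106] [ 0.276 -0.173  0.022] [ 0.753 -0.089  1.494] 574
[0.652 0.174 0.236] [ 0.276 -0.089  0.021] [0.716 0.205 1.494] 1004
[ 0.727 -0.036  0.062] [ 0.711 -0.06   0.021] [ 0.759 -0.012  0.095] 324
[ 0.739 -0.27   0.027] [ 0.276 -0.302  0.02 ] [ 0.767 -0.089  1.494] 203
[ 0.67  -0.456  0.065] [ 0.276 -0.506  0.02 ] [ 0.723 -0.089  1.494] 1197
[ 0.541 -0.35   0.065] [ 0.276 -0.401  0.023] [ 0.593 -0.089  1.494] 1167
[ 0.55  -0.165  0.063] [ 0.276 -0.261  0.022] [ 0.606 -0.089  1.494] 1352
[ 0.359 -0.139  0.065] [ 0.276 -0.194  0.027] [ 0.408 -0.088  1.494] 1104
[ 0.257 -0.237  0.065] [ 0.212 -0.289  0.025] [ 0.3   -0.089  1.494] 1083
[ 0.235 -0.504  0.078] [ 0.206 -0.541  0.02 ] [ 0.276 -0.089  1.494] 421
```

```bash
cat >> h.py <<'E'
from scipy.spatial.transform import Rotation as Ro
def Rt(azdeg,phideg):
    a,f=np.radians([azdeg,phideg]); d=np.array([np.cos(a),np.sin(a),0]);k=np.array([0,0,1.])
    z=np.sin(f)*d-np.cos(f)*k; y=np.cos(f)*d+np.sin(f)*k
    return Ro.from_matrix(np.c_[np.cross(y,z),y,z])
def plan(*targets,grasp=True,p0=None,R0=None):
    s=r.get_state(); p0=s['tool_pos'] if p0 is None else np.array(p0); R0=Ro.from_quat(s['eef_rot']) if R0 is None else R0
    print("t",round(s['clock'],2),"tcp",np.round(s['tool_pos'],4),"F",np.round(s['contact_force'],2),"q",np.round(s['q'],2),"open",round(s['opening']*88.1,1))
    for p,R in targets:
        p=np.array(p,float)-(R.apply([0,0,.006]) if grasp else 0)
        d=R0.inv().apply(p-p0)/.06; w=np.degrees((R0.inv()*R).as_rotvec())/6
        print("dx %.3f dy %.3f dz %.3f ax %.2f ay %.2f az %.2f"%(*d,*w))
E
python3 - <<'E'
from h import *
plan(((.42,.40,.42),Rt(70,0)),((.55,.05,.42),Rt(55,0)),((.45,-.24,.30),Rt(35,0)))
E
```

```text
t 0.1 tcp [0.1405 0.6085 0.263 ] F [-0.33  0.07 -0.24] q [-1.31  0.69 -0.19  1.57  0.16  0.9  -0.22] open 88.1
dx -5.321 dy -2.343 dz -2.712 ax -0.02 ay 0.00 az 1.17
dx -8.744 dy -7.539 dz -2.703 ax -0.02 ay 0.00 az 3.67
dx -8.206 dy -12.620 dz -0.695 ax -0.01 ay 0.01 az 7.00
```

Request:
servo_tool --deltas '[{"dx": -1, "dy": -0.4, "dz": -1.5, "az": 0.2, "hand": 34}, {"dx": -2, "dy": -0.8, "dz": -2.2, "az": 0.4, "hand": 34}, {"dx": -3, "dy": -1.3, "dz": -2.7, "az": 0.6, "hand": 34}, {"dx": -4, "dy": -1.8, "dz": -2.7, "az": 0.9, "hand": 34}, {"dx": -4.8, "dy": -2.4, "dz": -2.7, "az": 1.2, "hand": 34}, {"dx": -5.6, "dy": -3.0, "dz": -2.7, "az": 1.5, "hand": 34}, {"dx": -6.3, "dy": -3.7, "dz": -2.7, "az": 1.9, "hand": 34}, {"dx": -7.0, "dy": -4.4, "dz": -2.7, "az": 2.3, "hand": 34}, {"dx": -7.5, "dy": -5.2, "dz": -2.7, "az": 2.7, "hand": 34}, {"dx": -8.0, "dy": -6.0, "dz": -2.7, "az": 3.1, "hand": 34}]'

```text
schema error: expected keys dx, dy, dz, ax, ay, az, hand
```

```bash
python3 - <<'E'
from h import *
plan(((.53,-.03,.40),Rt(45,0)),((.45,-.24,.28),Rt(35,0)),((.45,-.24,.28),Rt(35,17)))
E
```

```text
t 0.1 tcp [0.1405 0.6085 0.263 ] F [-0.33  0.07 -0.24] q [-1.31  0.69 -0.19  1.57  0.16  0.9  -0.22] open 88.1
dx -8.719 dy -8.913 dz -2.367 ax -0.01 ay 0.01 az 5.33
dx -8.206 dy -12.620 dz -0.361 ax -0.01 ay 0.01 az 7.00
dx -8.187 dy -12.642 dz -0.357 ax -2.72 ay -1.03 az 6.95
```

All keys are needed.

Request:
servo_tool --deltas '[{"dx": -1, "dy": -0.4, "dz": -1.5, "ax": 0, "ay": 0, "az": 0.2, "hand": 34}, {"dx": -2, "dy": -0.8, "dz": -2.2, "ax": 0, "ay": 0, "az": 0.4, "hand": 34}, {"dx": -3, "dy": -1.3, "dz": -2.7, "ax": 0, "ay": 0, "az": 0.6, "hand": 34}, {"dx": -4, "dy": -1.8, "dz": -2.7, "ax": 0, "ay": 0, "az": 0.9, "hand": 34}, {"dx": -4.8, "dy": -2.4, "dz": -2.7, "ax": 0, "ay": 0, "az": 1.2, "hand": 34}, {"dx": -5.6, "dy": -3.0, "dz": -2.7, "ax": 0, "ay": 0, "az": 1.5, "hand": 34}, {"dx": -6.3, "dy": -3.7, "dz": -2.7, "ax": 0, "ay": 0, "az": 1.9, "hand": 34}, {"dx": -7.0, "dy": -4.4, "dz": -2.7, "ax": 0, "ay": 0, "az": 2.3, "hand": 34}, {"dx": -7.5, "dy": -5.2, "dz": -2.7, "ax": 0, "ay": 0, "az": 2.7, "hand": 34}, {"dx": -8.0, "dy": -6.0, "dz": -2.7, "ax": 0, "ay": 0, "az": 3.1, "hand": 34}]'

```text
clock: 1.35
tool_pos: [0.5118, 0.1871, 0.4251]
eef_rot: [0.273, 0.962, -0.0, -0.0]
contact_force: [0.6, -0.8, -0.1]
opening: 0.382
```

```bash
python3 - <<'E'
from h import *
plan(((.53,-.03,.40),Rt(45,0)),((.45,-.24,.28),Rt(35,0)),((.45,-.24,.28),Rt(35,17)))
E
```

```text
t 1.35 tcp [0.5118 0.1871 0.4251] F [ 0.62 -0.8  -0.07] q [-0.39  0.41 -0.08  1.56  0.03  1.17  0.55] open 33.6
dx -2.157 dy -2.920 dz 0.319 ax -0.00 ay -0.00 az 2.22
dx -2.861 dy -6.598 dz 2.320 ax -0.00 ay -0.00 az 3.89
dx -2.849 dy -6.625 dz 2.325 ax -2.80 ay -0.58 az 3.86
```

Request:
servo_tool --deltas '[{"dx": -0.7, "dy": -0.9, "dz": 0, "ax": 0, "ay": 0, "az": 0.6, "hand": 34}, {"dx": -1.4, "dy": -1.8, "dz": 0.1, "ax": 0, "ay": 0, "az": 1.2, "hand": 34}, {"dx": -1.9, "dy": -2.8, "dz": 0.3, "ax": 0, "ay": 0, "az": 1.9, "hand": 34}, {"dx": -2.3, "dy": -3.7, "dz": 0.6, "ax": 0, "ay": 0, "az": 2.4, "hand": 34}, {"dx": -2.6, "dy": -4.6, "dz": 1.0, "ax": 0, "ay": 0, "az": 3.0, "hand": 34}, {"dx": -2.8, "dy": -5.4, "dz": 1.4, "ax": 0, "ay": 0, "az": 3.4, "hand": 34}, {"dx": -2.86, "dy": -6.1, "dz": 1.9, "ax": -0.5, "ay": -0.1, "az": 3.9, "hand": 34}, {"dx": -2.86, "dy": -6.6, "dz": 2.3, "ax": -1.4, "ay": -0.3, "az": 3.87, "hand": 34}, {"dx": -2.86, "dy": -6.62, "dz": 2.32, "ax": -2.8, "ay": -0.58, "az": 3.86, "hand": 34}, {"dx": -2.86, "dy": -6.62, "dz": 2.32, "ax": -2.8, "ay": -0.58, "az": 3.86, "hand": 34}]'

```text
clock: 2.6
tool_pos: [0.4458, -0.2426, 0.2853]
eef_rot: [0.461, 0.875, 0.131, 0.067]
contact_force: [0.1, 0.1, -0.5]
opening: 0.386
```

```bash
python3 - <<'E'
from h import *
g=np.array([.4707,-.2226,.0545])
R=Rt(35,35);z=R.apply([0,0,1]);print(z)
plan((g-.14*z,R),(g-.08*z,R),(g-.04*z,R),(g,R))
E
```

```text
[ 0.46984631  0.32898993 -0.81915204]
t 2.6 tcp [ 0.4458 -0.2426  0.2853] F [ 0.13  0.11 -0.53] q [ 0.69  0.49 -0.18  1.99 -0.34  0.57  1.42] open 34.0
dx 0.023 dy -1.366 dz 1.521 ax -3.02 ay 0.01 az -0.08
dx 0.025 dy -1.055 dz 2.472 ax -3.02 ay 0.01 az -0.08
dx 0.027 dy -0.848 dz 3.106 ax -3.02 ay 0.01 az -0.08
dx 0.028 dy -0.641 dz 3.739 ax -3.02 ay 0.01 az -0.08
```

Request:
servo_tool --deltas '[{"dx": 0, "dy": -0.7, "dz": 0.7, "ax": -1, "ay": 0, "az": 0, "hand": 34}, {"dx": 0.02, "dy": -1.36, "dz": 1.5, "ax": -2, "ay": 0, "az": -0.08, "hand": 34}, {"dx": 0.02, "dy": -1.36, "dz": 1.5, "ax": -3, "ay": 0, "az": -0.08, "hand": 34}, {"dx": 0.02, "dy": -1.2, "dz": 2.0, "ax": -3, "ay": 0, "az": -0.08, "hand": 34}, {"dx": 0.02, "dy": -1.06, "dz": 2.47, "ax": -3, "ay": 0, "az": -0.08, "hand": 34}, {"dx": 0.02, "dy": -1.06, "dz": 2.47, "ax": -3, "ay": 0, "az": -0.08, "hand": 34}, {"dx": 0.02, "dy": -1.06, "dz": 2.47, "ax": -3, "ay": 0, "az": -0.08, "hand": 34}]'

```text
clock: 3.48
tool_pos: [0.4374, -0.2467, 0.1261]
eef_rot: [0.434, 0.849, 0.268, 0.138]
contact_force: [0.7, -0.6, -0.6]
opening: 0.383
```

```bash
python3 - <<'E'
from h import *
snap("side","s1");snap("top","t1");crop("s1",240,230,400,350,5);crop("t1",270,170,430,290,5)
g=np.array([.4707,-.2226,.0545])
R=Rt(35,35);z=R.apply([0,0,1])
plan((g-.04*z,R),(g,R))
E
```

```text
t 3.58 tcp [ 0.4371 -0.2471  0.1264] F [ 0.1   0.16 -0.29] q [ 1.19  0.95 -0.72  2.18 -1.    0.04  2.38] open 34.0
dx 0.011 dy -0.119 dz 0.613 ax 0.01 ay -0.06 az 0.13
dx 0.008 dy -0.120 dz 1.280 ax 0.01 ay -0.06 az 0.13
```

View pics/s1_c240_230.png

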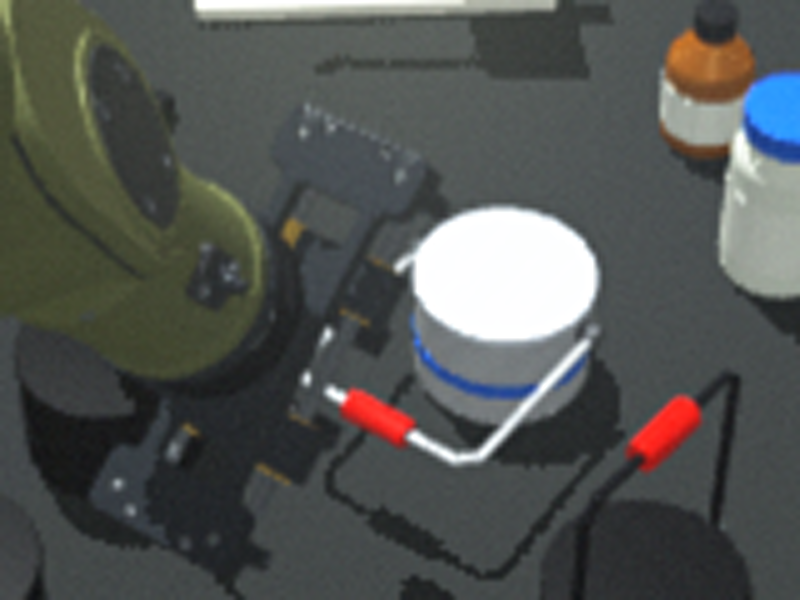

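View pics/t1_c270_170.png

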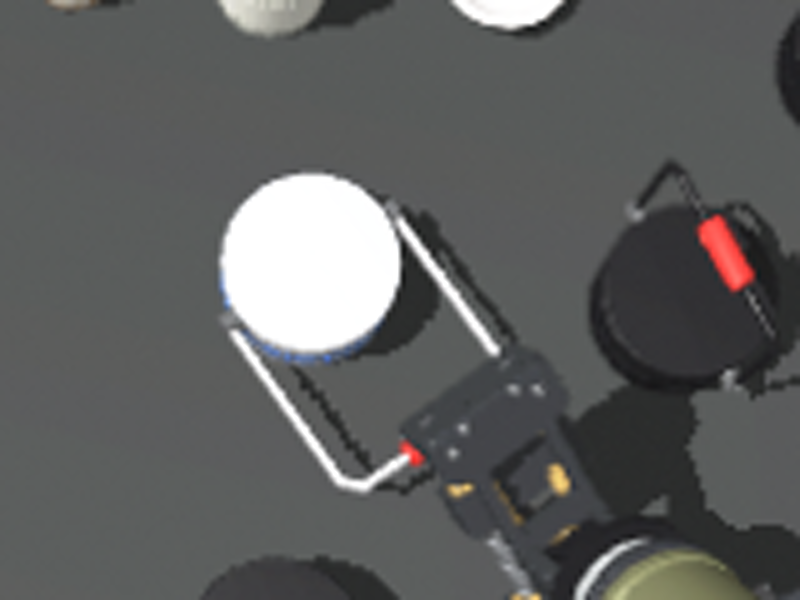

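```bash
python3 - <<'E'
from h import *
plan(((.45,-.24,.25),Rt(35,20)),((.4707,-.2226,.20),Rt(35,8)))
E
```

```text
t 3.58 tcp [ 0.4371 -0.2471  0.1264] F [ 0.1   0.16 -0.29] q [ 1.19  0.95 -0.72  2.18 -1.    0.04  2.38] open 34.0
dx -0.036 dy 1.408 dz -1.643 ax 2.51 ay -0.04 az 0.14
dx -0.001 dy 1.318 dz -0.695 ax 4.51 ay -0.02 az 0.14
```

Request:
servo_tool --deltas '[{"dx": 0, "dy": 0.5, "dz": -0.7, "ax": 0.6, "ay": 0, "az": 0, "hand": 34}, {"dx": 0, "dy": 1.0, "dz": -1.2, "ax": 1.5, "ay": 0, "az": 0, "hand": 34}, {"dx": -0.02, "dy": 1.4, "dz": -1.6, "ax": 2.5, "ay": 0, "az": 0.1, "hand": 34}, {"dx": -0.02, "dy": 1.4, "dz": -1.3, "ax": 3.5, "ay": 0, "az": 0.1, "hand": 34}, {"dx": 0, "dy": 1.32, "dz": -0.7, "ax": 4.5, "ay": 0, "az": 0.14, "hand": 34}, {"dx": 0, "dy": 1.32, "dz": -0.7, "ax": 4.5, "ay": 0, "az": 0.14, "hand": 34}, {"dx": 0, "dy": 1.32, "dz": -0.7, "ax": 4.5, "ay": 0, "az": 0.14, "hand": 34}]'

```text
clock: 4.45
tool_pos: [0.4679, -0.2245, 0.2067]
eef_rot: [0.462, 0.884, 0.063, 0.031]
contact_force: [0.1, -0.5, -0.2]
opening: 0.389
```

```bash
python3 - <<'E'
from h import *
plan(((.4707,-.2226,.12),Rt(35,8)),((.4707,-.2226,.09),Rt(35,8)),((.4707,-.2226,.055),Rt(35,8)))
E
```

```text
t 4.45 tcp [ 0.4679 -0.2245  0.2067] F [ 0.11 -0.5  -0.25] q [ 0.29  0.64  0.23  2.01 -0.55  0.51  1.56] open 34.2
dx -0.004 dy -0.145 dz 1.339 ax 0.00 ay -0.02 az -0.02
dx -0.005 dy -0.215 dz 1.834 ax 0.00 ay -0.02 az -0.02
dx -0.007 dy -0.296 dz 2.412 ax 0.00 ay -0.02 az -0.02
```

Request:
servo_tool --deltas '[{"dx": 0, "dy": -0.1, "dz": 0.8, "ax": 0, "ay": 0, "az": 0, "hand": 34}, {"dx": 0, "dy": -0.2, "dz": 1.6, "ax": 0, "ay": 0, "az": 0, "hand": 34}, {"dx": 0, "dy": -0.215, "dz": 1.83, "ax": 0, "ay": 0, "az": 0, "hand": 34}, {"dx": 0, "dy": -0.215, "dz": 1.83, "ax": 0, "ay": 0, "az": 0, "hand": 34}, {"dx": 0, "dy": -0.215, "dz": 1.83, "ax": 0, "ay": 0, "az": 0, "hand": 34}]'

```text
clock: 5.08
tool_pos: [0.4702, -0.2244, 0.0974]
eef_rot: [0.463, 0.884, 0.063, 0.033]
contact_force: [0.7, -0.9, 0.3]
opening: 0.386
```

```bash
python3 - <<'E'
from h import *
snap("side","s2");crop("s2",240,230,400,350,5)
plan(((.4707,-.2226,.09),Rt(35,8)),((.4707,-.2226,.055),Rt(35,8)))
E
```

```text
t 5.12 tcp [ 0.4703 -0.2242  0.0975] F [ 0.63 -0.05  0.21] q [ 0.41  0.83  0.02  2.07 -0.67  0.23  1.69] open 33.9
dx 0.019 dy 0.003 dz 0.026 ax 0.02 ay 0.01 az -0.04
dx 0.019 dy -0.080 dz 0.604 ax 0.02 ay 0.01 az -0.04
```

View pics/s2_c240_230.png

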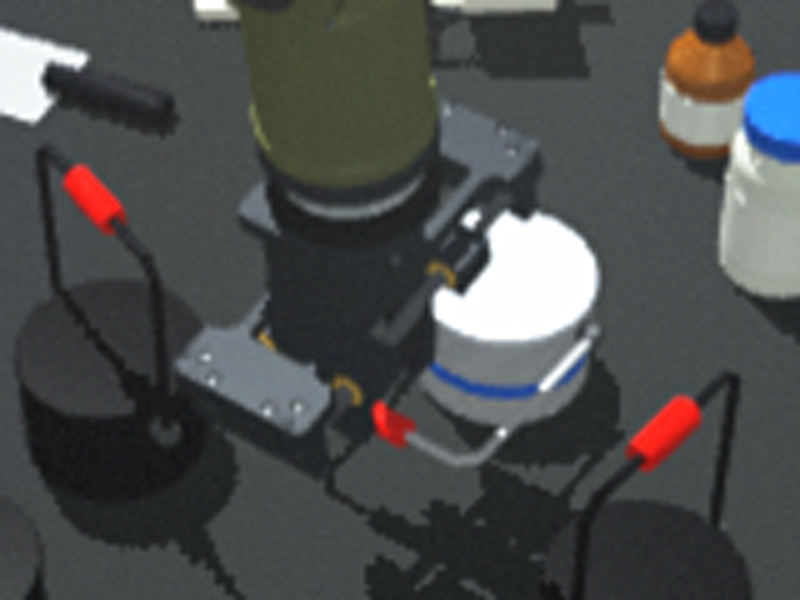

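```bash
python3 - <<'E'
from h import *
plan(((.4707,-.2226,.09),Rt(35,1)),((.4707,-.2226,.055),Rt(35,1)))
E
```

```text
t 5.12 tcp [ 0.4703 -0.2242  0.0975] F [ 0.63 -0.05  0.21] q [ 0.41  0.83  0.02  2.07 -0.67  0.23  1.69] open 33.9
dx 0.019 dy 0.015 dz 0.027 ax 1.18 ay 0.00 az -0.04
dx 0.019 dy -0.067 dz 0.605 ax 1.18 ay 0.00 az -0.04
```

Request:
servo_tool --deltas '[{"dx": 0.02, "dy": 0.015, "dz": 0.03, "ax": 1.18, "ay": 0, "az": -0.04, "hand": 34}, {"dx": 0.02, "dy": 0, "dz": 0.2, "ax": 1.18, "ay": 0, "az": -0.04, "hand": 34}, {"dx": 0.02, "dy": -0.03, "dz": 0.4, "ax": 1.18, "ay": 0, "az": -0.04, "hand": 34}, {"dx": 0.02, "dy": -0.067, "dz": 0.6, "ax": 1.18, "ay": 0, "az": -0.04, "hand": 34}, {"dx": 0.02, "dy": -0.067, "dz": 0.6, "ax": 1.18, "ay": 0, "az": -0.04, "hand": 34}, {"dx": 0.02, "dy": -0.067, "dz": 0.6, "ax": 1.18, "ay": 0, "az": -0.04, "hand": 22}, {"dx": 0.02, "dy": -0.067, "dz": 0.6, "ax": 1.18, "ay": 0, "az": -0.04, "hand": 22}]'

```text
clock: 6.0
tool_pos: [0.4696, -0.2222, 0.0599]
eef_rot: [0.462, 0.887, 0.008, 0.003]
contact_force: [-0.4, -0.4, -0.4]
opening: 0.247
```

```bash
python3 - <<'E'
from h import *
snap("side","s3");crop("s3",270,260,390,350,6);snap("top","t3");crop("t3",290,190,410,280,6)
plan(((.4707,-.2226,.055),Rt(35,1)))
E
```

```text
t 6.1 tcp [ 0.4698 -0.2219  0.0599] F [-0.19  0.16 -0.17] q [ 0.26  0.91  0.17  2.03 -0.66  0.25  1.62] open 22.2
dx -0.017 dy 0.004 dz -0.018 ax -0.00 ay -0.02 az 0.00
```

View pics/s3_c270_260.png

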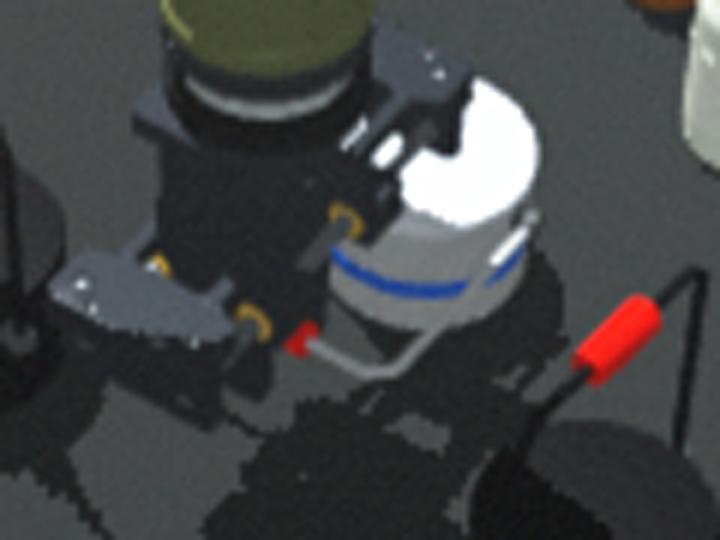

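View pics/t3_c290_190.png

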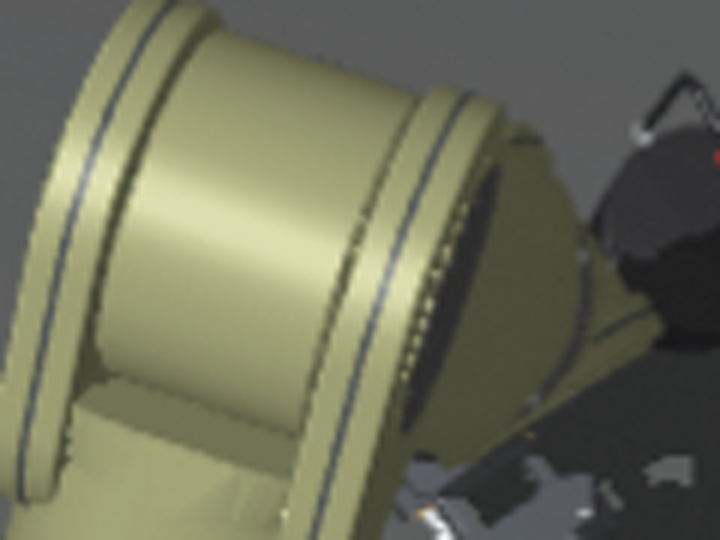

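Request:
servo_tool --deltas '[{"dx": 0, "dy": 0, "dz": 0, "ax": 0, "ay": 0, "az": 0, "hand": 19}, {"dx": 0, "dy": 0, "dz": 0, "ax": 0, "ay": 0, "az": 0, "hand": 18}, {"dx": 0, "dy": 0, "dz": 0, "ax": 0, "ay": 0, "az": 0, "hand": 17.5}]' --newtons 3

```text
clock: 6.48
tool_pos: [0.4697, -0.2217, 0.0597]
eef_rot: [0.462, 0.887, 0.008, 0.003]
contact_force: [-0.1, 0.4, -0.2]
opening: 0.2
```

```bash
python3 - <<'E'
from h import *
s=r.get_state();R=Ro.from_quat(s['eef_rot']);print(s['opening']*88.1,R.inv().apply(s['contact_force']),s['tool_pos'])
E
```

```text
17.636203815275206 [0.36779478 0.13878    0.15907709] [ 0.46974224 -0.22168961  0.05966357]
```

Request:
servo_tool --deltas '[{"dx": 0, "dy": 0, "dz": 0, "ax": 0, "ay": 0, "az": 0, "hand": 16.5}, {"dx": 0, "dy": 0, "dz": 0, "ax": 0, "ay": 0, "az": 0, "hand": 16}]' --newtons 3

```text
clock: 6.72
tool_pos: [0.4697, -0.2218, 0.0596]
eef_rot: [0.462, 0.887, 0.008, 0.003]
contact_force: [-0.6, -0.5, -0.6]
opening: 0.182
```

```bash
python3 - <<'E'
from h import *
s=r.get_state();R=Ro.from_quat(s['eef_rot']);print(s['opening']*88.1,R.inv().apply(s['contact_force']),s['tool_pos'])
E
```

```text
16.050905260660855 [-0.09683951 -0.79537197  0.62362941] [ 0.46967765 -0.22176601  0.05963188]
```

Request:
servo_tool --deltas '[{"dx": 0, "dy": 0, "dz": 0, "ax": 0, "ay": 0, "az": 0, "hand": 16}]'

```text
clock: 6.85
tool_pos: [0.4697, -0.2218, 0.0596]
eef_rot: [0.462, 0.887, 0.008, 0.003]
contact_force: [-0.1, 0.1, -0.1]
opening: 0.186
```

Request:
servo_tool --deltas '[{"dx": 0, "dy": 0, "dz": 0, "ax": 0, "ay": 0, "az": 0, "hand": 16}]'

```text
clock: 6.98
tool_pos: [0.4697, -0.2218, 0.0596]
eef_rot: [0.462, 0.887, 0.008, 0.003]
contact_force: [-1.1, 0.9, 0.6]
opening: 0.184
```

Request:
servo_tool --deltas '[{"dx": 0, "dy": 0, "dz": 0, "ax": 0, "ay": 0, "az": 0, "hand": 16}]'

```text
clock: 7.1
tool_pos: [0.4697, -0.2218, 0.0596]
eef_rot: [0.462, 0.887, 0.008, 0.003]
contact_force: [0.0, 0.1, -0.7]
opening: 0.182
```

Request:
servo_tool --deltas '[{"dx": 0, "dy": 0, "dz": 0, "ax": 0, "ay": 0, "az": 0, "hand": 15}, {"dx": 0, "dy": 0, "dz": 0, "ax": 0, "ay": 0, "az": 0, "hand": 14}, {"dx": 0, "dy": 0, "dz": 0, "ax": 0, "ay": 0, "az": 0, "hand": 13}, {"dx": 0, "dy": 0, "dz": 0, "ax": 0, "ay": 0, "az": 0, "hand": 13}]' --newtons 4

```text
clock: 7.6
tool_pos: [0.4698, -0.2217, 0.0597]
eef_rot: [0.462, 0.887, 0.008, 0.003]
contact_force: [0.6, 0.4, -0.6]
opening: 0.149
```

```bash
python3 - <<'E'
from h import *
s=r.get_state();R=Ro.from_quat(s['eef_rot']);print(s['opening']*88.1,R.inv().apply(s['contact_force']),s['tool_pos'],s['q'])
snap("side","s4");crop("s4",270,260,390,350,6)
E
```

```text
13.087639729498948 [-0.00958817  0.70725573  0.56321363] [ 0.46980464 -0.22170145  0.05965233] [ 0.25802038  0.91300315  0.1731622   2.02965518 -0.66019419  0.24955293
  1.61973737]
```

View pics/s4_c270_260.png

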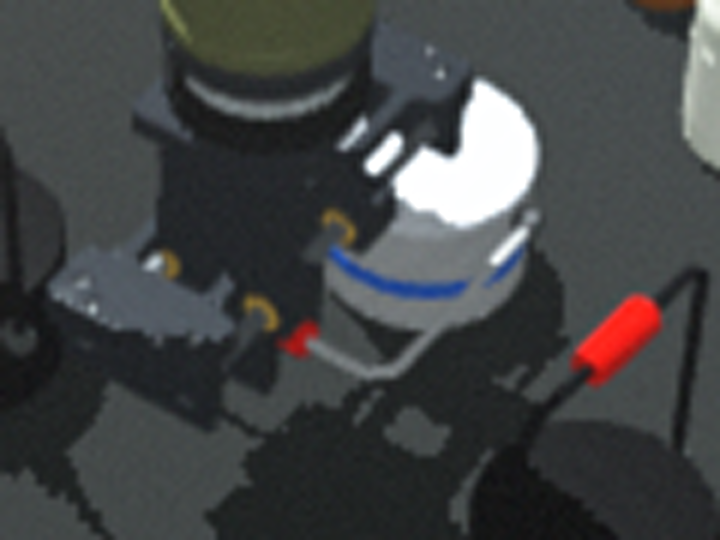

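Request:
servo_tool --deltas '[{"dx": 0, "dy": 0, "dz": 0, "ax": 0, "ay": 0, "az": 0, "hand": 11}, {"dx": 0, "dy": 0, "dz": 0, "ax": 0, "ay": 0, "az": 0, "hand": 11}]' --newtons 4

```text
clock: 7.9
tool_pos: [0.4698, -0.2217, 0.0596]
eef_rot: [0.462, 0.887, 0.008, 0.003]
contact_force: [0.5, 0.8, 0.2]
opening: 0.139
```

```bash
python3 - <<'E'
from h import *
s=r.get_state();print(s['opening']*88.1)
snap("side","s5");crop("s5",270,260,390,350,6)
f=np.load("pics/s5.npz")['p'];hsv=cv2.cvtColor(f,cv2.COLOR_RGB2HSV)
E
```

```text
12.271353508682617
```

View pics/s5_c270_260.png

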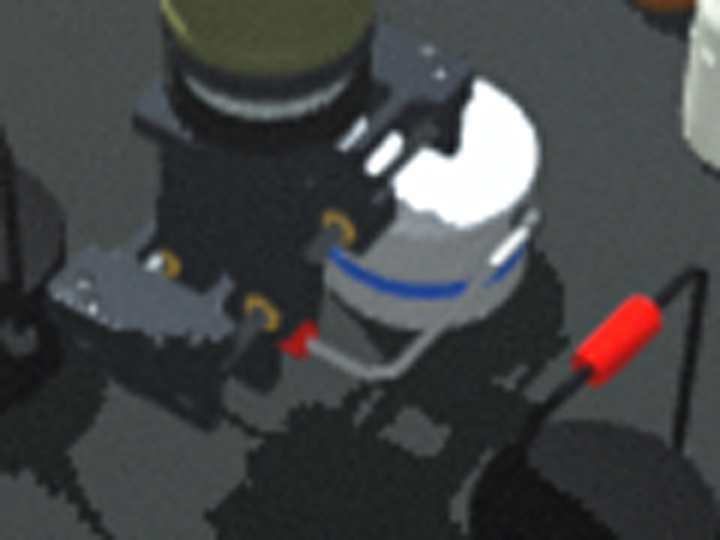

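```bash
python3 - <<'E'
import numpy as np
def tab(th0,ths,f=np.radians(1)):
    for th in ths:
        h=.11*(np.sin(th0)-np.sin(th)); v=.11*(np.cos(th)-np.cos(th0))
        print("%.3f dy %.3f dz %.3f"%(th,(h*np.cos(f)+v*np.sin(f))/.06,(h*np.sin(f)-v*np.cos(f))/.06))
tab(1.525,np.arange(1.475,0.9,-.05))
E
```

```text
1.475 dy 0.008 dz -0.091
1.425 dy 0.021 dz -0.182
1.375 dy 0.038 dz -0.272
1.325 dy 0.059 dz -0.361
1.275 dy 0.086 dz -0.449
1.225 dy 0.116 dz -0.536
1.175 dy 0.151 dz -0.620
1.125 dy 0.190 dz -0.703
1.075 dy 0.233 dz -0.784
1.025 dy 0.280 dz -0.863
0.975 dy 0.330 dz -0.939
0.925 dy 0.385 dz -1.013
```

Request:
servo_tool --deltas '[{"dx": 0, "dy": 0.008, "dz": -0.09, "ax": 0, "ay": 0, "az": 0, "hand": 11}, {"dx": 0, "dy": 0.021, "dz": -0.18, "ax": 0, "ay": 0, "az": 0, "hand": 11}, {"dx": 0, "dy": 0.038, "dz": -0.27, "ax": 0, "ay": 0, "az": 0, "hand": 11}, {"dx": 0, "dy": 0.059, "dz": -0.36, "ax": 0, "ay": 0, "az": 0, "hand": 11}, {"dx": 0, "dy": 0.059, "dz": -0.36, "ax": 0, "ay": 0, "az": 0, "hand": 11}, {"dx": 0, "dy": 0.059, "dz": -0.36, "ax": 0, "ay": 0, "az": 0, "hand": 11}]'

```text
clock: 8.7
tool_pos: [0.4725, -0.2201, 0.0814]
eef_rot: [0.462, 0.887, 0.008, 0.003]
contact_force: [2.3, 1.1, 0.1]
opening: 0.139
```

```bash
python3 - <<'E'
from h import *
s=r.get_state();R=Ro.from_quat(s['eef_rot']);print(s['opening']*88.1,R.inv().apply(s['contact_force']),s['tool_pos'],s['q'])
snap("side","s6");crop("s6",270,260,390,350,6)
E
```

```text
12.235179228278806 [-0.44964696  2.54773536 -0.05990394] [ 0.47250515 -0.22006216  0.08136792] [ 0.2273939   0.87702234  0.21681853  2.02319882 -0.64663545  0.30375515
  1.60143157]
```

View pics/s6_c270_260.png

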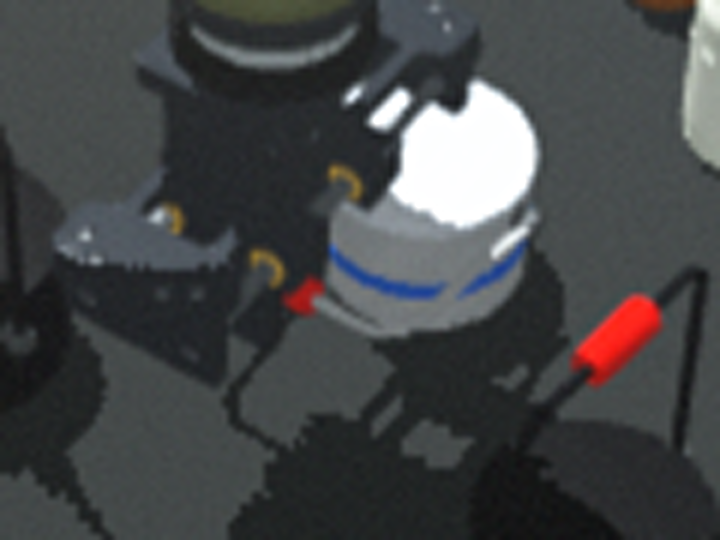

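Request:
servo_tool --deltas '[{"dx": 0, "dy": 0.01, "dz": 0, "ax": 0, "ay": 0, "az": 0, "hand": 11}, {"dx": 0, "dy": 0.01, "dz": 0, "ax": 0, "ay": 0, "az": 0, "hand": 11}]'

```text
clock: 9.0
tool_pos: [0.4725, -0.22, 0.0812]
eef_rot: [0.462, 0.887, 0.008, 0.003]
contact_force: [1.0, 0.4, -0.2]
opening: 0.144
```

```bash
cat > f.py <<'E'
from h import *
s=r.get_state();R=Ro.from_quat(s['eef_rot']);print("open %.1f"%(s['opening']*88.1),"Ftool",np.round(R.inv().apply(s['contact_force']),2),"F",np.round(s['contact_force'],2),"M",np.round(s['moment'],2),"tcp",np.round(s['tool_pos'],4),"q",np.round(s['q'],2),"t",s['clock'])
E
python3 f.py
```

```text
open 12.7 Ftool [-0.24  1.06  0.23] F [ 1.01  0.41 -0.22] M [-0.12 -0.1   0.01] tcp [ 0.4725 -0.22    0.0812] q [ 0.23  0.88  0.22  2.02 -0.65  0.3   1.6 ] t 9.0
```

```bash
python3 - <<'E'
import numpy as np
def tab(th0,ths,f=np.radians(1)):
    for th in ths:
        h=.11*(np.sin(th0)-np.sin(th)); v=.11*(np.cos(th)-np.cos(th0))
        print("%.3f dy %.3f dz %.3f"%(th,(h*np.cos(f)+v*np.sin(f))/.06,(h*np.sin(f)-v*np.cos(f))/.06))
tab(1.33,np.arange(1.28,0.7,-.05))
E
```

```text
1.280 dy 0.026 dz -0.088
1.230 dy 0.056 dz -0.175
1.180 dy 0.090 dz -0.260
1.130 dy 0.128 dz -0.343
1.080 dy 0.171 dz -0.424
1.030 dy 0.218 dz -0.503
0.980 dy 0.268 dz -0.579
0.930 dy 0.322 dz -0.653
0.880 dy 0.380 dz -0.724
0.830 dy 0.441 dz -0.792
0.780 dy 0.506 dz -0.857
0.730 dy 0.574 dz -0.919
```

Request:
servo_tool --deltas '[{"dx": 0, "dy": 0.015, "dz": 0, "ax": 0, "ay": 0, "az": 0, "hand": 11}, {"dx": 0, "dy": 0.041, "dz": -0.088, "ax": 0, "ay": 0, "az": 0, "hand": 11}, {"dx": 0, "dy": 0.071, "dz": -0.175, "ax": 0, "ay": 0, "az": 0, "hand": 11}, {"dx": 0, "dy": 0.105, "dz": -0.26, "ax": 0, "ay": 0, "az": 0, "hand": 11}, {"dx": 0, "dy": 0.143, "dz": -0.343, "ax": 0, "ay": 0, "az": 0, "hand": 11}, {"dx": 0, "dy": 0.143, "dz": -0.343, "ax": 0, "ay": 0, "az": 0, "hand": 11}, {"dx": 0, "dy": 0.143, "dz": -0.343, "ax": 0, "ay": 0, "az": 0, "hand": 11}]'

```text
clock: 9.88
tool_pos: [0.4798, -0.2151, 0.1021]
eef_rot: [0.462, 0.887, 0.008, 0.003]
contact_force: [-1.6, -2.5, 1.1]
opening: 0.14
```

```bash
python3 f.py
```

```text
open 12.3 Ftool [-1.16 -2.74 -1.17] F [-1.59 -2.53  1.13] M [-0.31  0.39 -0.06] tcp [ 0.4798 -0.2151  0.1021] q [ 0.19  0.85  0.26  2.01 -0.63  0.36  1.57] t 9.875
```

Request:
servo_tool --deltas '[{"dx": 0, "dy": -0.012, "dz": -0.006, "ax": 0, "ay": 0, "az": 0, "hand": 11}, {"dx": 0, "dy": -0.012, "dz": -0.006, "ax": 0, "ay": 0, "az": 0, "hand": 11}]'

```text
clock: 10.12
tool_pos: [0.4796, -0.215, 0.1022]
eef_rot: [0.461, 0.887, 0.008, 0.003]
contact_force: [0.4, -0.4, -0.4]
opening: 0.145
```

```bash
python3 f.py; python3 - <<'E'
from h import *
snap("side","s7");crop("s7",270,240,390,330,6)
import numpy as np
def tab(th0,ths,f=np.radians(1)):
    for th in ths:
        h=.11*(np.sin(th0)-np.sin(th)); v=.11*(np.cos(th)-np.cos(th0))
        print("%.3f dy %.3f dz %.3f"%(th,(h*np.cos(f)+v*np.sin(f))/.06,(h*np.sin(f)-v*np.cos(f))/.06))
tab(1.13,np.arange(1.08,0.7,-.05))
E
```

```text
open 12.7 Ftool [-0.52  0.07  0.37] F [ 0.36 -0.38 -0.37] M [-0.09 -0.07 -0.  ] tcp [ 0.4796 -0.215   0.1022] q [ 0.19  0.85  0.26  2.01 -0.63  0.36  1.57] t 10.125
1.080 dy 0.043 dz -0.081
1.030 dy 0.089 dz -0.160
0.980 dy 0.140 dz -0.237
0.930 dy 0.194 dz -0.310
0.880 dy 0.252 dz -0.382
0.830 dy 0.313 dz -0.450
0.780 dy 0.378 dz -0.515
0.730 dy 0.446 dz -0.576
```

View pics/s7_c270_240.png

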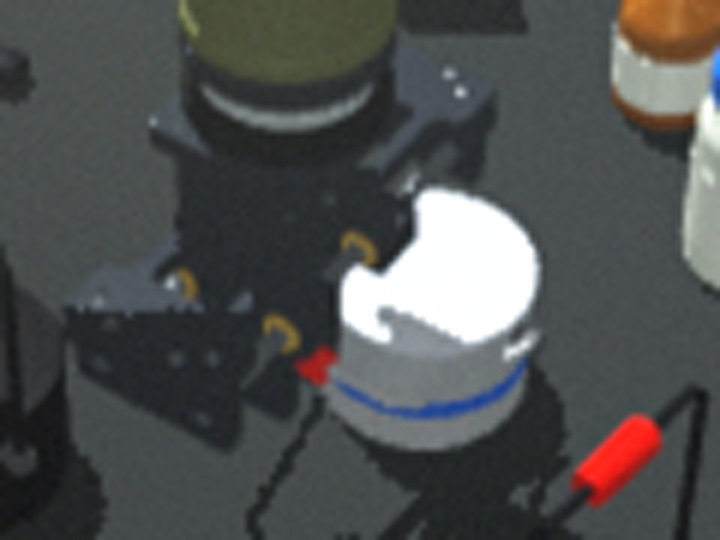

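Request:
servo_tool --deltas '[{"dx": 0, "dy": 0.043, "dz": -0.081, "ax": 0, "ay": 0, "az": 0, "hand": 11}, {"dx": 0, "dy": 0.089, "dz": -0.16, "ax": 0, "ay": 0, "az": 0, "hand": 11}, {"dx": 0, "dy": 0.14, "dz": -0.237, "ax": 0, "ay": 0, "az": 0, "hand": 11}, {"dx": 0, "dy": 0.14, "dz": -0.237, "ax": 0, "ay": 0, "az": 0, "hand": 11}, {"dx": 0, "dy": 0.14, "dz": -0.237, "ax": 0, "ay": 0, "az": 0, "hand": 11}]'

```text
clock: 10.8
tool_pos: [0.4859, -0.2105, 0.1168]
eef_rot: [0.461, 0.887, 0.008, 0.003]
contact_force: [1.2, 0.3, -0.8]
opening: 0.139
```

```bash
python3 f.py
```

```text
open 12.3 Ftool [-0.45  1.08  0.83] F [ 1.16  0.26 -0.81] M [ 0.14 -0.28  0.  ] tcp [ 0.4859 -0.2105  0.1168] q [ 0.16  0.83  0.3   1.99 -0.62  0.41  1.55] t 10.8
```

Request:
servo_tool --deltas '[{"dx": 0, "dy": 0.061, "dz": -0.073, "ax": 0, "ay": 0, "az": 0, "hand": 11}, {"dx": 0, "dy": 0.119, "dz": -0.143, "ax": 0, "ay": 0, "az": 0, "hand": 11}, {"dx": 0, "dy": 0.18, "dz": -0.21, "ax": 0, "ay": 0, "az": 0, "hand": 11}, {"dx": 0, "dy": 0.245, "dz": -0.275, "ax": 0, "ay": 0, "az": 0, "hand": 11}, {"dx": 0, "dy": 0.245, "dz": -0.275, "ax": 0, "ay": 0, "az": 0, "hand": 11}, {"dx": 0, "dy": 0.245, "dz": -0.275, "ax": 0, "ay": 0, "az": 0, "hand": 11}]'

```text
clock: 11.55
tool_pos: [0.4976, -0.2025, 0.1335]
eef_rot: [0.462, 0.887, 0.008, 0.003]
contact_force: [1.2, 0.6, -0.1]
opening: 0.143
```

```bash
python3 f.py
```

```text
open 12.6 Ftool [-0.2   1.35  0.13] F [ 1.23  0.61 -0.1 ] M [ 0.05 -0.08 -0.03] tcp [ 0.4976 -0.2025  0.1335] q [ 0.11  0.81  0.34  1.96 -0.6   0.47  1.51] t 11.55
```

```bash
python3 - <<'E'
import numpy as np
def tab(th0,ths,f=np.radians(1)):
    for th in ths:
        h=.11*(np.sin(th0)-np.sin(th)); v=.11*(np.cos(th)-np.cos(th0))
        print("%.3f dy %.3f dz %.3f"%(th,(h*np.cos(f)+v*np.sin(f))/.06,(h*np.sin(f)-v*np.cos(f))/.06))
tab(.789,[.74,.68,.62,.56,.5,.44,.38,.32,.26,.2,.14,.08,.04,0])
E
```

```text
0.740 dy 0.066 dz -0.061
0.680 dy 0.151 dz -0.131
0.620 dy 0.239 dz -0.196
0.560 dy 0.332 dz -0.256
0.500 dy 0.428 dz -0.310
0.440 dy 0.526 dz -0.358
0.380 dy 0.628 dz -0.400
0.320 dy 0.732 dz -0.436
0.260 dy 0.838 dz -0.465
0.200 dy 0.945 dz -0.489
0.140 dy 1.054 dz -0.505
0.080 dy 1.164 dz -0.516
0.040 dy 1.237 dz -0.519
0.000 dy 1.310 dz -0.519
```

Request:
servo_tool --deltas '[{"dx": 0, "dy": 0, "dz": 0, "ax": 0, "ay": 0, "az": 0, "hand": 20}, {"dx": 0, "dy": 0.02, "dz": 0, "ax": -0.7, "ay": 0, "az": 0, "hand": 20}, {"dx": 0, "dy": 0.08, "dz": -0.061, "ax": -1.4, "ay": 0, "az": 0, "hand": 20}, {"dx": 0, "dy": 0.17, "dz": -0.131, "ax": -1.8, "ay": 0, "az": 0, "hand": 20}, {"dx": 0, "dy": 0.26, "dz": -0.196, "ax": -1.8, "ay": 0, "az": 0, "hand": 20}, {"dx": 0, "dy": 0.35, "dz": -0.256, "ax": -1.8, "ay": 0, "az": 0, "hand": 20}, {"dx": 0, "dy": 0.45, "dz": -0.31, "ax": -1.8, "ay": 0, "az": 0, "hand": 20}, {"dx": 0, "dy": 0.45, "dz": -0.31, "ax": -1.8, "ay": 0, "az": 0, "hand": 20}]'

```text
clock: 12.55
tool_pos: [0.5205, -0.1861, 0.1527]
eef_rot: [0.458, 0.883, 0.091, 0.046]
contact_force: [-0.5, 0.1, 0.2]
opening: 0.226
```

```bash
python3 f.py; python3 - <<'E'
from h import *
snap("side","s8");crop("s8",270,220,390,310,6)
plan(((.5617,-.1579,.158),Rt(35,1)))
E
```

```text
open 19.9 Ftool [ 0.39 -0.24 -0.28] F [-0.46  0.15  0.22] M [-0.17  0.16 -0.02] tcp [ 0.5205 -0.1861  0.1527] q [ 0.29  0.74  0.11  1.99 -0.72  0.38  1.64] t 12.55
t 12.6 tcp [ 0.5201 -0.1863  0.1526] F [ 0.05 -0.43 -1.03] q [ 0.29  0.74  0.11  1.99 -0.72  0.38  1.64] open 19.7
dx -0.011 dy 0.860 dz -0.015 ax 1.79 ay -0.02 az 0.02
```

View pics/s8_c270_220.png

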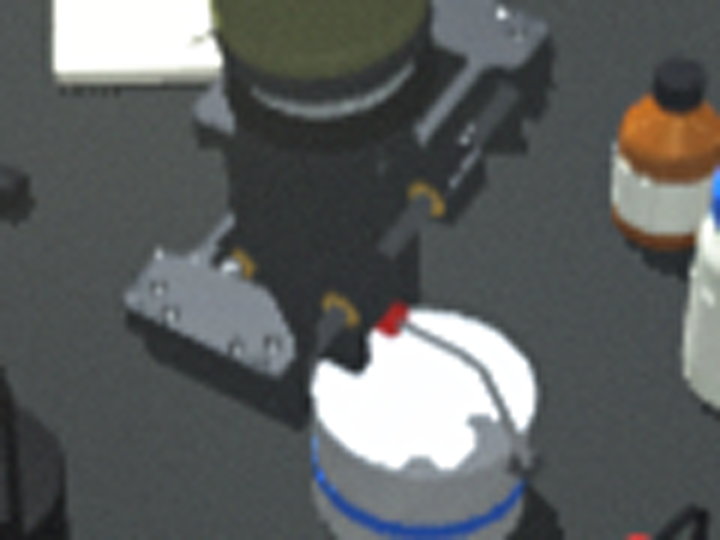

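Request:
servo_tool --deltas '[{"dx": -0.01, "dy": 0.08, "dz": -0.02, "ax": 0.1, "ay": 0, "az": 0, "hand": 20}, {"dx": -0.01, "dy": 0.16, "dz": -0.04, "ax": 0.3, "ay": 0, "az": 0, "hand": 20}, {"dx": -0.01, "dy": 0.25, "dz": -0.055, "ax": 0.5, "ay": 0, "az": 0, "hand": 20}, {"dx": -0.01, "dy": 0.34, "dz": -0.065, "ax": 0.7, "ay": 0, "az": 0, "hand": 20}, {"dx": -0.01, "dy": 0.43, "dz": -0.07, "ax": 0.9, "ay": 0, "az": 0, "hand": 20}, {"dx": -0.01, "dy": 0.525, "dz": -0.07, "ax": 1.1, "ay": 0, "az": 0, "hand": 20}, {"dx": -0.01, "dy": 0.61, "dz": -0.068, "ax": 1.3, "ay": 0, "az": 0, "hand": 20}, {"dx": -0.01, "dy": 0.71, "dz": -0.06, "ax": 1.5, "ay": 0, "az": 0, "hand": 20}, {"dx": -0.01, "dy": 0.8, "dz": -0.04, "ax": 1.8, "ay": 0, "az": 0, "hand": 20}, {"dx": -0.01, "dy": 0.88, "dz": -0.02, "ax": 1.8, "ay": 0, "az": 0, "hand": 20}]'

```text
clock: 13.85
tool_pos: [0.5627, -0.1572, 0.1642]
eef_rot: [0.461, 0.887, 0.008, 0.003]
contact_force: [-0.4, -0.2, -0.6]
opening: 0.222
```

```bash
python3 f.py; python3 - <<'E'
from h import *
snap("side","s9");crop("s9",290,200,410,320,5)
snap("top","t9");crop("t9",290,170,410,280,5)
E
```

```text
open 19.5 Ftool [ 0.06 -0.48  0.59] F [-0.41 -0.22 -0.6 ] M [-0.12  0.1  -0.06] tcp [ 0.5627 -0.1572  0.1642] q [-0.04  0.81  0.42  1.81 -0.55  0.64  1.34] t 13.85
```

View pics/s9_c290_200.png

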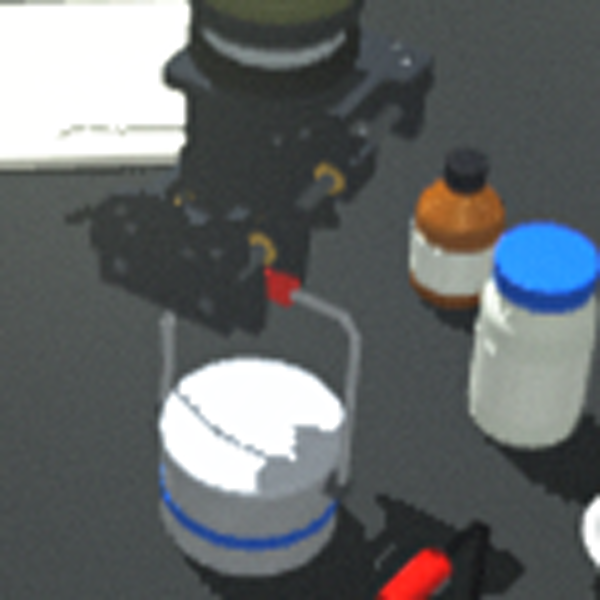

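View pics/t9_c290_170.png

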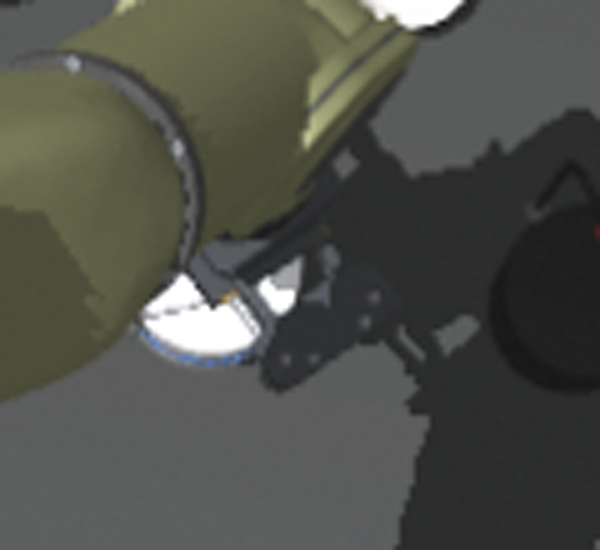

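Request:
servo_tool --deltas '[{"dx": 0, "dy": -0.04, "dz": -0.02, "ax": 0, "ay": 0, "az": 0, "hand": 18}, {"dx": 0, "dy": -0.04, "dz": -0.02, "ax": 0, "ay": 0, "az": 0, "hand": 15}, {"dx": 0, "dy": -0.04, "dz": -0.02, "ax": 0, "ay": 0, "az": 0, "hand": 13}, {"dx": 0, "dy": -0.04, "dz": -0.02, "ax": 0, "ay": 0, "az": 0, "hand": 5}, {"dx": 0, "dy": -0.04, "dz": -0.02, "ax": 0, "ay": 0, "az": 0, "hand": 5}, {"dx": 0, "dy": -0.04, "dz": -0.02, "ax": 0, "ay": 0, "az": 0, "hand": 5}]' --newtons 25

```text
clock: 14.7
tool_pos: [0.56, -0.1597, 0.1658]
eef_rot: [0.462, 0.887, 0.008, 0.003]
contact_force: [-0.8, -0.0, 3.1]
opening: 0.144
```

```bash
python3 f.py; python3 - <<'E'
from h import *
snap("side","s10");crop("s10",290,200,410,320,5)
E
```

```text
open 12.7 Ftool [ 0.42 -0.62 -3.12] F [-0.78 -0.05  3.11] M [-0.04  0.13 -0.02] tcp [ 0.56   -0.1597  0.1658] q [-0.03  0.81  0.42  1.81 -0.55  0.63  1.34] t 14.7
```

View pics/s10_c290_200.png

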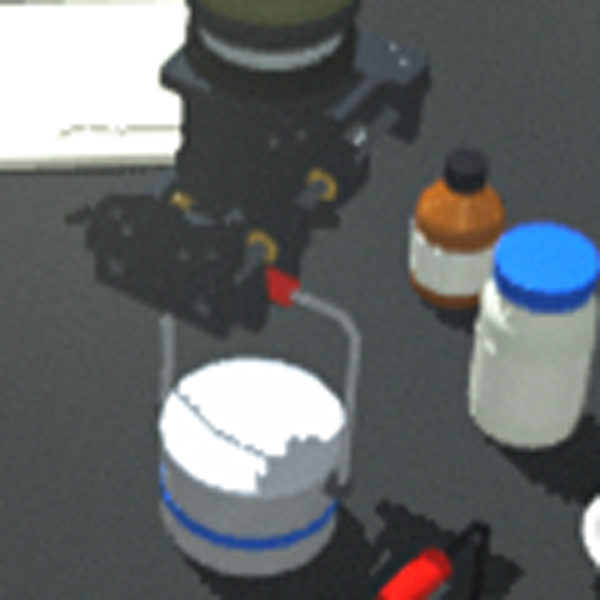

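Request:
servo_tool --deltas '[{"dx": 0, "dy": 0, "dz": -0.03, "ax": 0, "ay": 0, "az": 0, "hand": 5}, {"dx": 0, "dy": 0, "dz": -0.07, "ax": 0, "ay": 0, "az": 0, "hand": 5}, {"dx": 0, "dy": 0, "dz": -0.13, "ax": 0, "ay": 0, "az": 0, "hand": 5}, {"dx": 0, "dy": 0, "dz": -0.2, "ax": 0, "ay": 0, "az": 0, "hand": 5}, {"dx": 0, "dy": 0, "dz": -0.2, "ax": 0, "ay": 0, "az": 0, "hand": 5}, {"dx": 0, "dy": 0, "dz": -0.2, "ax": 0, "ay": 0, "az": 0, "hand": 5}, {"dx": 0, "dy": 0, "dz": -0.2, "ax": 0, "ay": 0, "az": 0, "hand": 5}]'

```text
clock: 15.62
tool_pos: [0.5597, -0.1597, 0.1775]
eef_rot: [0.462, 0.887, 0.008, 0.003]
contact_force: [0.0, -0.5, -3.8]
opening: 0.137
```

```bash
python3 f.py; python3 - <<'E'
from h import *
snap("side","s11");crop("s11",290,200,410,320,5)
E
```

```text
open 12.1 Ftool [-0.43 -0.32  3.81] F [ 0.03 -0.49 -3.82] M [-0.04  0.04 -0.04] tcp [ 0.5597 -0.1597  0.1775] q [-0.04  0.79  0.44  1.81 -0.54  0.66  1.33] t 15.625
```

View pics/s11_c290_200.png

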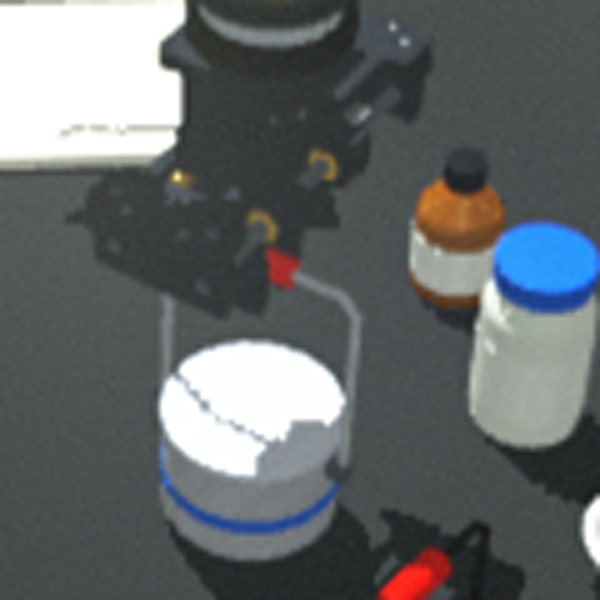

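Request:
servo_tool --deltas '[{"dx": 0, "dy": 0, "dz": -0.08, "ax": 0, "ay": 0, "az": 0, "hand": 5}, {"dx": 0, "dy": 0, "dz": -0.25, "ax": 0, "ay": 0, "az": 0, "hand": 5}, {"dx": 0, "dy": 0, "dz": -0.5, "ax": 0, "ay": 0, "az": 0, "hand": 5}, {"dx": 0, "dy": 0, "dz": -0.8, "ax": 0, "ay": 0, "az": 0, "hand": 5}, {"dx": 0, "dy": 0, "dz": -1.1, "ax": 0, "ay": 0, "az": 0, "hand": 5}, {"dx": 0, "dy": 0, "dz": -1.4, "ax": 0, "ay": 0, "az": 0, "hand": 5}, {"dx": 0, "dy": 0, "dz": -1.62, "ax": 0, "ay": 0, "az": 0, "hand": 5}, {"dx": 0, "dy": 0, "dz": -1.75, "ax": 0, "ay": 0, "az": 0, "hand": 5}, {"dx": 0, "dy": 0, "dz": -1.8, "ax": 0, "ay": 0, "az": 0, "hand": 5}, {"dx": 0, "dy": 0, "dz": -1.8, "ax": 0, "ay": 0, "az": 0, "hand": 5}]'

```text
clock: 16.92
tool_pos: [0.5583, -0.1608, 0.2854]
eef_rot: [0.462, 0.887, 0.008, 0.002]
contact_force: [-0.3, 0.7, -3.5]
opening: 0.144
```

```bash
python3 f.py; python3 - <<'E'
from h import *
u=np.array([.955,-.296]);s=np.array([.557,.2245])
plan(*[((*(p),.28),Rt(a,0)) for p,a in[((.515,.03),20),((.47,.15),0),(s-.14*u,-17.2)]])
E
```

```text
open 12.7 Ftool [0.75 0.13 3.51] F [-0.28  0.73 -3.5 ] M [-0.02  0.04  0.02] tcp [ 0.5583 -0.1608  0.2854] q [-0.1   0.66  0.55  1.71 -0.44  0.89  1.24] t 16.925
t 16.93 tcp [ 0.5583 -0.1608  0.2854] F [-0.28  0.73 -3.5 ] q [-0.1   0.66  0.55  1.71 -0.44  0.89  1.24] open 12.7
dx 3.019 dy 1.234 dz 0.018 ax 0.15 ay -0.05 az 2.50
dx 5.087 dy 1.767 dz 0.033 ax 0.14 ay -0.07 az 5.84
dx 7.116 dy 2.238 dz 0.047 ax 0.13 ay -0.10 az 8.70
```

Request:
servo_tool --deltas '[{"dx": 0.1, "dy": 0.04, "dz": 0, "ax": 0, "ay": 0, "az": 0.1, "hand": 5}, {"dx": 0.3, "dy": 0.12, "dz": 0, "ax": 0, "ay": 0, "az": 0.3, "hand": 5}, {"dx": 0.6, "dy": 0.25, "dz": 0, "ax": 0, "ay": 0, "az": 0.6, "hand": 5}, {"dx": 1.0, "dy": 0.4, "dz": 0, "ax": 0.05, "ay": 0, "az": 0.9, "hand": 5}, {"dx": 1.4, "dy": 0.57, "dz": 0, "ax": 0.1, "ay": 0, "az": 1.2, "hand": 5}, {"dx": 1.8, "dy": 0.73, "dz": 0.01, "ax": 0.15, "ay": 0, "az": 1.6, "hand": 5}, {"dx": 2.2, "dy": 0.9, "dz": 0.01, "ax": 0.15, "ay": -0.02, "az": 2.0, "hand": 5}, {"dx": 2.6, "dy": 1.05, "dz": 0.01, "ax": 0.15, "ay": -0.03, "az": 2.4, "hand": 5}, {"dx": 3.0, "dy": 1.2, "dz": 0.02, "ax": 0.15, "ay": -0.05, "az": 2.8, "hand": 5}, {"dx": 3.4, "dy": 1.33, "dz": 0.02, "ax": 0.15, "ay": -0.05, "az": 3.3, "hand": 5}]'

```text
clock: 18.18
tool_pos: [0.5059, 0.054, 0.286]
eef_rot: [0.608, 0.794, 0.0, -0.0]
contact_force: [0.5, -0.1, -4.3]
opening: 0.142
```

```bash
python3 f.py; python3 - <<'E'
from h import *
u=np.array([.955,-.296]);s=np.array([.557,.2245])
plan(*[((*(p),.28),Rt(a,0)) for p,a in[((.465,.15),0),(s-.14*u,-17.2)]])
E
```

```text
open 12.5 Ftool [-0.24  0.43  4.3 ] F [ 0.47 -0.12 -4.3 ] M [-0.03  0.02 -0.07] tcp [0.5059 0.054  0.286 ] q [-0.62  0.6   0.71  1.91 -0.53  0.83  0.64] t 18.175
t 18.18 tcp [0.5059 0.054  0.286 ] F [ 0.47 -0.12 -4.3 ] q [-0.62  0.6   0.71  1.91 -0.53  0.83  0.64] open 12.5
dx 1.723 dy -0.240 dz 0.002 ax -0.00 ay -0.01 az 2.53
dx 3.770 dy -0.406 dz 0.004 ax -0.00 ay -0.01 az 5.39
```

Request:
servo_tool --deltas '[{"dx": 0.4, "dy": -0.05, "dz": 0, "ax": 0, "ay": 0, "az": 0.5, "hand": 5}, {"dx": 0.8, "dy": -0.1, "dz": 0, "ax": 0, "ay": 0, "az": 1.1, "hand": 5}, {"dx": 1.25, "dy": -0.17, "dz": 0, "ax": 0, "ay": 0, "az": 1.8, "hand": 5}, {"dx": 1.7, "dy": -0.23, "dz": 0, "ax": 0, "ay": 0, "az": 2.5, "hand": 5}, {"dx": 2.15, "dy": -0.28, "dz": 0, "ax": 0, "ay": 0, "az": 3.2, "hand": 5}, {"dx": 2.6, "dy": -0.32, "dz": 0, "ax": 0, "ay": 0, "az": 3.9, "hand": 5}, {"dx": 3.0, "dy": -0.35, "dz": 0, "ax": 0, "ay": 0, "az": 4.5, "hand": 5}, {"dx": 3.35, "dy": -0.37, "dz": 0, "ax": 0, "ay": 0, "az": 5.0, "hand": 5}, {"dx": 3.6, "dy": -0.39, "dz": 0, "ax": 0, "ay": 0, "az": 5.3, "hand": 5}, {"dx": 3.75, "dy": -0.4, "dz": 0, "ax": 0, "ay": 0, "az": 5.39, "hand": 5}]'

```text
clock: 19.42
tool_pos: [0.4233, 0.2643, 0.2859]
eef_rot: [0.804, 0.595, -0.0, -0.0]
contact_force: [0.2, -0.7, -4.2]
opening: 0.143
```

Request:
servo_tool --deltas '[{"dx": 0, "dy": 0, "dz": 0, "ax": 0, "ay": 0, "az": 0, "hand": 5}, {"dx": 0, "dy": 0, "dz": 0, "ax": 0, "ay": 0, "az": 0, "hand": 5}]'

```text
clock: 19.68
tool_pos: [0.4246, 0.262, 0.2863]
eef_rot: [0.805, 0.594, 0.0, 0.0]
contact_force: [0.0, -0.3, -4.7]
opening: 0.142
```

```bash
python3 f.py; python3 - <<'E'
from h import *
u=np.array([.955,-.296]);s=np.array([.557,.2245])
plan(*[((*(p),.275),Rt(a,0)) for p,a in[(s-.14*u,-17.2),(s-.04*u,-17.2),(s,-17.2)]])
snap("side","s12");crop("s12",220,90,380,210,5);snap("top","t12");crop("t12",120,130,280,250,5)
E
```

```text
open 12.5 Ftool [-0.31  0.12  4.7 ] F [ 0.02 -0.33 -4.7 ] M [-0.16  0.11 -0.04] tcp [0.4246 0.262  0.2863] q [-1.19  0.67  0.95  1.94 -0.7   0.9  -0.17] t 19.675
t 19.68 tcp [0.4246 0.262  0.2863] F [ 0.02 -0.33 -4.7 ] q [-1.19  0.67  0.95  1.94 -0.7   0.9  -0.17] open 12.5
dx 0.056 dy -0.040 dz 0.089 ax 0.00 ay 0.00 az 0.01
dx 0.054 dy 1.626 dz 0.089 ax 0.00 ay 0.00 az 0.01
dx 0.054 dy 2.293 dz 0.090 ax 0.00 ay 0.00 az 0.01
```

View pics/s12_c220_90.png

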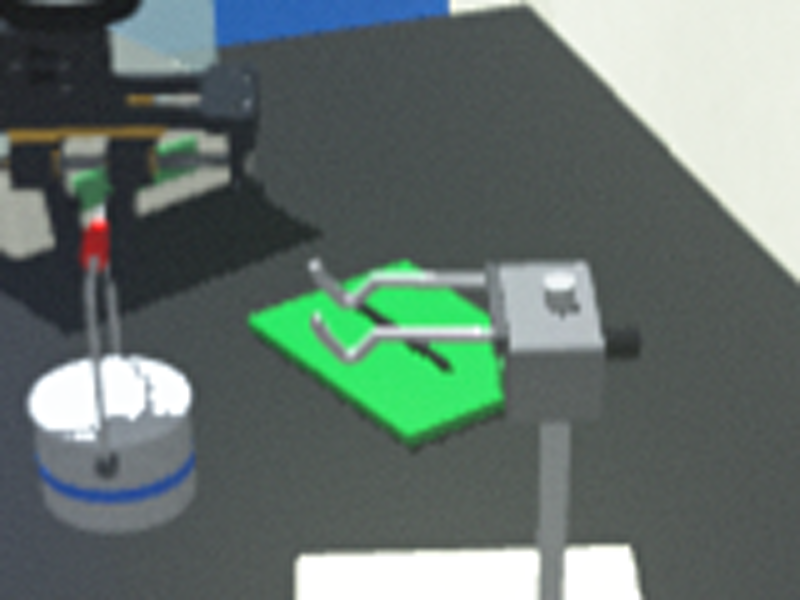

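View pics/t12_c120_130.png

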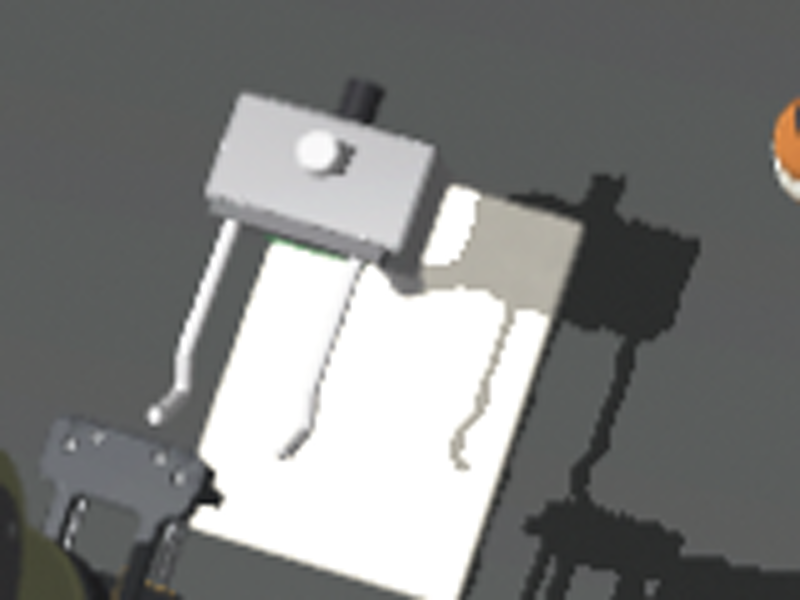

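Request:
servo_tool --deltas '[{"dx": 0.02, "dy": 0.06, "dz": 0, "ax": 0, "ay": 0, "az": 0, "hand": 5}, {"dx": 0.05, "dy": 0.18, "dz": 0, "ax": 0, "ay": 0, "az": 0, "hand": 5}, {"dx": 0.05, "dy": 0.36, "dz": 0, "ax": 0, "ay": 0, "az": 0, "hand": 5}, {"dx": 0.05, "dy": 0.6, "dz": 0, "ax": 0, "ay": 0, "az": 0, "hand": 5}, {"dx": 0.05, "dy": 0.85, "dz": 0, "ax": 0, "ay": 0, "az": 0, "hand": 5}, {"dx": 0.05, "dy": 1.1, "dz": 0, "ax": 0, "ay": 0, "az": 0, "hand": 5}, {"dx": 0.05, "dy": 1.32, "dz": 0, "ax": 0, "ay": 0, "az": 0, "hand": 5}, {"dx": 0.05, "dy": 1.45, "dz": 0, "ax": 0, "ay": 0, "az": 0, "hand": 5}, {"dx": 0.05, "dy": 1.5, "dz": 0, "ax": 0, "ay": 0, "az": 0, "hand": 5}, {"dx": 0.05, "dy": 1.5, "dz": 0, "ax": 0, "ay": 0, "az": 0, "hand": 5}]'

```text
clock: 21.02
tool_pos: [0.5113, 0.2391, 0.2861]
eef_rot: [0.804, 0.594, 0.0, -0.0]
contact_force: [0.0, -1.0, -4.6]
opening: 0.139
```

```bash
python3 f.py; python3 - <<'E'
from h import *
u=np.array([.955,-.296]);s=np.array([.557,.2245])
plan(*[((*(p),.28),Rt(a,0)) for p,a in[(s-.04*u,-17.2),(s,-17.2)]])
snap("side","s13");crop("s13",240,90,370,210,5);snap("top","t13");crop("t13",120,130,260,250,5)
# crossbar z from s12: grip px
o,d=rays("side",[(239,139)]);d=d[0];P=np.array([.4246,.262]);t=((P-o[:2])@d[:2])/(d[:2]@d[:2]);print("grip@s12",o+t*d)
E
```

```text
open 12.3 Ftool [-0.91  0.3   4.6 ] F [ 0.01 -0.96 -4.6 ] M [-0.06  0.09  0.02] tcp [0.5113 0.2391 0.2861] q [-1.    0.75  0.91  1.76 -0.7   1.   -0.12] t 21.025
t 21.02 tcp [0.5113 0.2391 0.2861] F [ 0.01 -0.96 -4.6 ] q [-1.    0.75  0.91  1.76 -0.7   1.   -0.12] open 12.3
dx -0.008 dy 0.134 dz 0.002 ax -0.00 ay -0.00 az 0.01
dx -0.009 dy 0.800 dz 0.002 ax -0.00 ay -0.00 az 0.01
grip@s12 [0.42414068 0.26208292 0.27737003]
```

View pics/s13_c240_90.png

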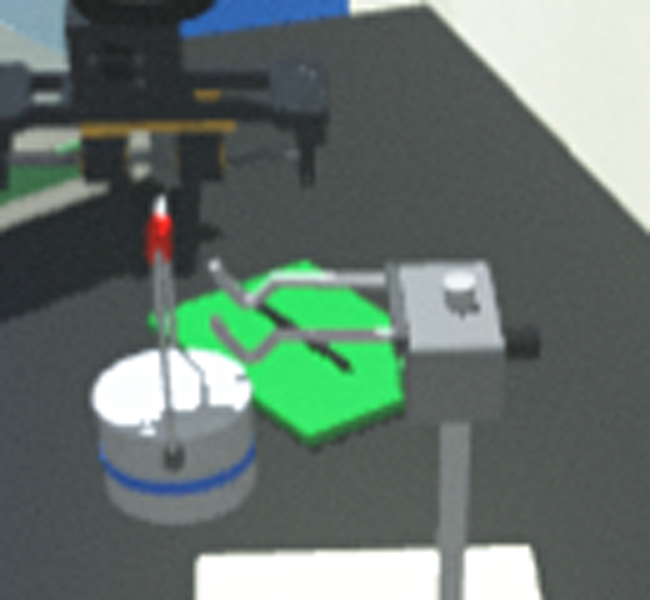

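View pics/t13_c120_130.png

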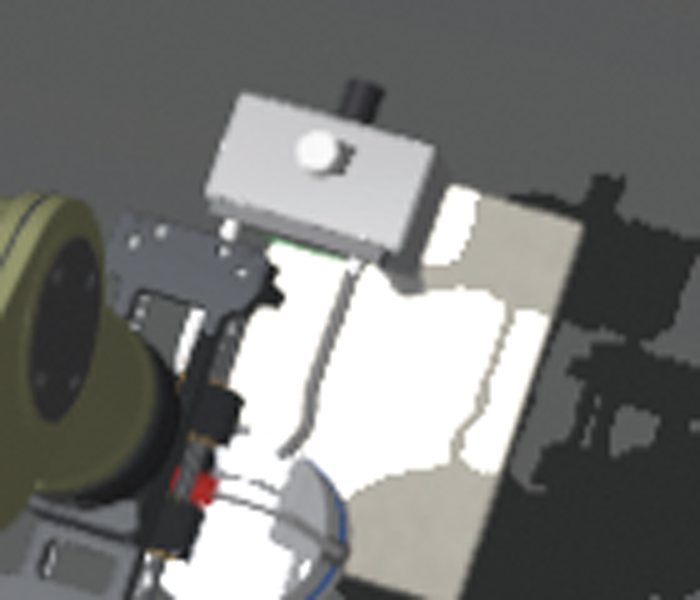

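Request:
servo_tool --deltas '[{"dx": 0, "dy": 0.05, "dz": 0, "ax": 0, "ay": 0, "az": 0, "hand": 5}, {"dx": 0, "dy": 0.17, "dz": 0, "ax": 0, "ay": 0, "az": 0, "hand": 5}, {"dx": 0, "dy": 0.33, "dz": 0, "ax": 0, "ay": 0, "az": 0, "hand": 5}, {"dx": 0, "dy": 0.5, "dz": 0, "ax": 0, "ay": 0, "az": 0, "hand": 5}, {"dx": 0, "dy": 0.65, "dz": 0, "ax": 0, "ay": 0, "az": 0, "hand": 5}, {"dx": 0, "dy": 0.75, "dz": 0, "ax": 0, "ay": 0, "az": 0, "hand": 5}, {"dx": 0, "dy": 0.8, "dz": 0, "ax": 0, "ay": 0, "az": 0, "hand": 5}, {"dx": 0, "dy": 0.8, "dz": 0, "ax": 0, "ay": 0, "az": 0, "hand": 5}, {"dx": 0, "dy": 0.8, "dz": 0, "ax": 0, "ay": 0, "az": 0, "hand": 5}]'

```text
clock: 22.25
tool_pos: [0.557, 0.2252, 0.2862]
eef_rot: [0.804, 0.594, 0.0, -0.0]
contact_force: [-0.1, -0.2, -3.9]
opening: 0.139
```

```bash
python3 f.py; python3 - <<'E'
from h import *
s=np.array([.557,.2245])
plan(((*s,.28),Rt(-17.2,0)),((*s,.24),Rt(-17.2,0)))
snap("side","s14");crop("s14",250,90,370,210,5);snap("top","t14");crop("t14",120,130,260,250,5)
E
```

```text
open 12.3 Ftool [-0.26 -0.03  3.93] F [-0.11 -0.24 -3.93] M [-0.07  0.11  0.02] tcp [0.557  0.2252 0.2862] q [-0.91  0.79  0.9   1.65 -0.69  1.05 -0.1 ] t 22.25
t 22.25 tcp [0.557  0.2252 0.2862] F [-0.11 -0.24 -3.93] q [-0.91  0.79  0.9   1.65 -0.69  1.05 -0.1 ] open 12.3
dx -0.010 dy 0.004 dz 0.003 ax -0.00 ay -0.00 az 0.01
dx -0.011 dy 0.004 dz 0.669 ax -0.00 ay -0.00 az 0.01
```

View pics/s14_c250_90.png

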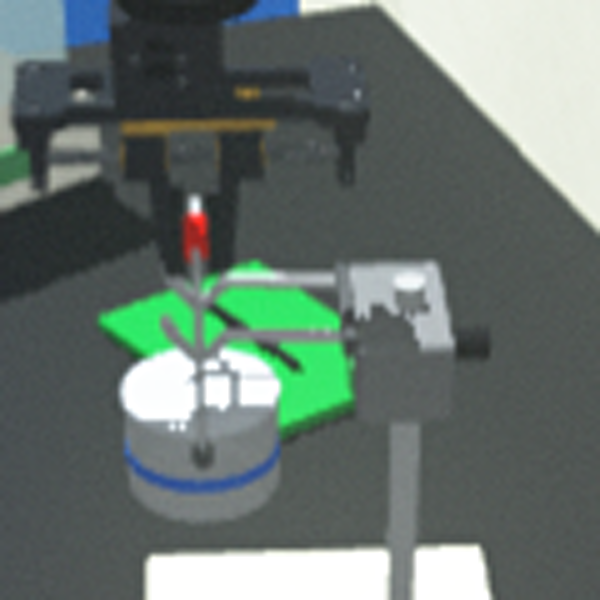

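View pics/t14_c120_130.png

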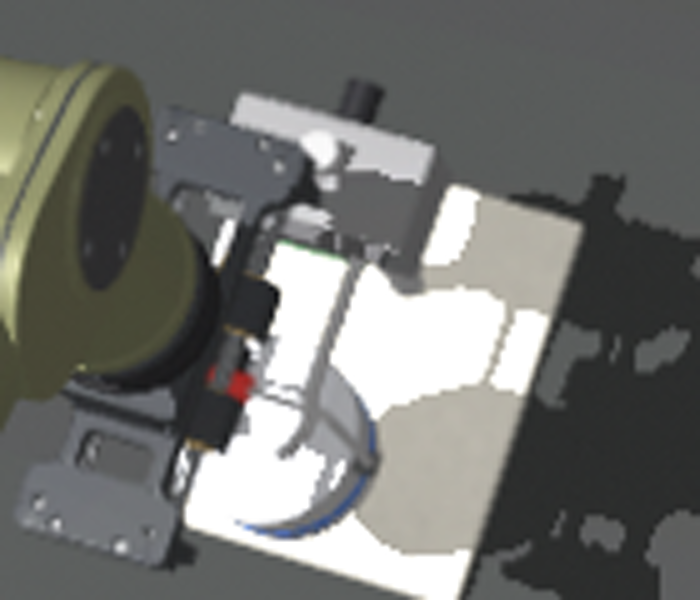

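```bash
python3 - <<'E'
from h import *
def zat(px,P):
    o,d=rays("side",[px]);d=d[0];P=np.array(P);t=((P-o[:2])@d[:2])/(d[:2]@d[:2]);return o+t*d
S=lambda c:(c[0]/5+250,c[1]/5+90)
for lat in(-.037,0,.037):
    P=np.array([.557,.2245])+.09*np.array([.955,-.296])+lat*np.array([.296,.955]); print(lat,zat(S((345,186)),P))
print(zat(S((197,236)),(.557,.2245)), zat(S((197,236)),np.array([.557,.2245])-.017*np.array([.296,.955])))
d=np.load("pics/s14.npz")['d']; print(bydepth("side",[S((345,178)),S((345,150)),S((197,236)),S((408,280))],d))
E
```

```text
-0.037 [0.62361601 0.1657235  0.32422983]
0 [0.63677779 0.20021526 0.30613372]
0.037 [0.64993957 0.23470703 0.28803761]
[0.55805495 0.22417896 0.27812653] [0.55310655 0.20791851 0.28687828]
[[0.62435676 0.16778833 0.32774293]
 [0.62399909 0.16727891 0.34391041]
 [0.55347411 0.20912629 0.28622823]
 [0.67005869 0.1859256  0.24996246]]
```

Request:
servo_tool --deltas '[{"dx": -0.01, "dy": 0, "dz": 0.05, "ax": 0, "ay": 0, "az": 0, "hand": 5}, {"dx": -0.01, "dy": 0, "dz": 0.15, "ax": 0, "ay": 0, "az": 0, "hand": 5}, {"dx": -0.01, "dy": 0, "dz": 0.28, "ax": 0, "ay": 0, "az": 0, "hand": 5}, {"dx": -0.01, "dy": 0, "dz": 0.4, "ax": 0, "ay": 0, "az": 0, "hand": 5}, {"dx": -0.01, "dy": 0, "dz": 0.5, "ax": 0, "ay": 0, "az": 0, "hand": 5}, {"dx": -0.01, "dy": 0, "dz": 0.58, "ax": 0, "ay": 0, "az": 0, "hand": 5}, {"dx": -0.01, "dy": 0, "dz": 0.62, "ax": 0, "ay": 0, "az": 0, "hand": 5}, {"dx": -0.01, "dy": 0, "dz": 0.64, "ax": 0, "ay": 0, "az": 0, "hand": 5}, {"dx": -0.01, "dy": 0, "dz": 0.64, "ax": 0, "ay": 0, "az": 0, "hand": 5}]'

```text
clock: 23.48
tool_pos: [0.5572, 0.2244, 0.2479]
eef_rot: [0.805, 0.594, 0.0, 0.0]
contact_force: [0.2, 0.4, -3.6]
opening: 0.147
```

```bash
python3 f.py; python3 - <<'E'
from h import *
snap("side","s15");crop("s15",260,110,360,210,6);snap("top","t15");crop("t15",120,150,240,250,6)
E
```

```text
open 13.0 Ftool [0.41 0.05 3.63] F [ 0.17  0.38 -3.63] M [-0.1   0.12 -0.02] tcp [0.5572 0.2244 0.2479] q [-0.9   0.83  0.86  1.69 -0.74  0.98 -0.06] t 23.475
```

View pics/s15_c260_110.png

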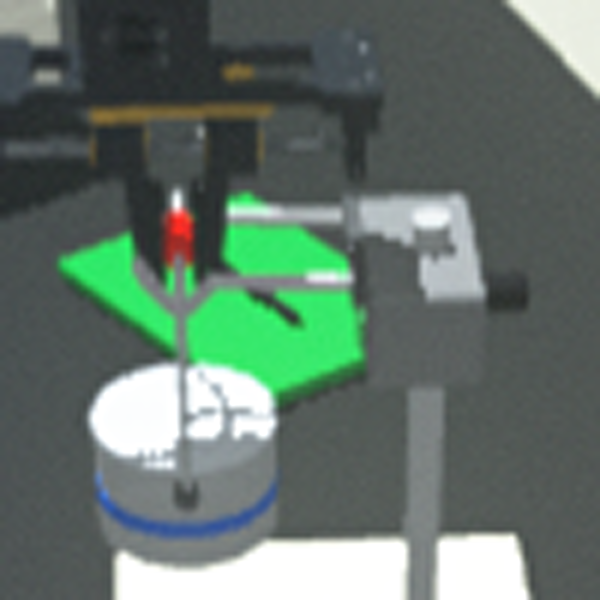

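View pics/t15_c120_150.png

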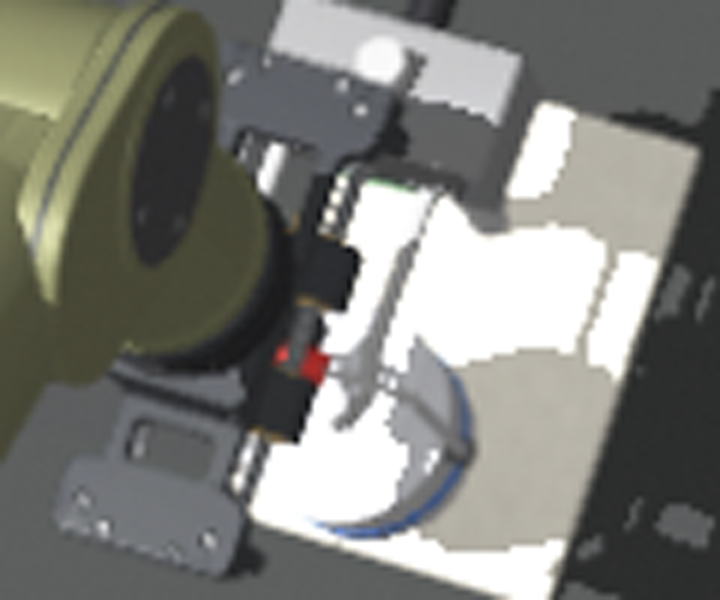

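Request:
servo_tool --deltas '[{"dx": 0, "dy": 0, "dz": 0.04, "ax": 0, "ay": 0, "az": 0, "hand": 5}, {"dx": 0, "dy": 0, "dz": 0.08, "ax": 0, "ay": 0, "az": 0, "hand": 5}, {"dx": 0, "dy": 0, "dz": 0.12, "ax": 0, "ay": 0, "az": 0, "hand": 5}, {"dx": 0, "dy": 0, "dz": 0.15, "ax": 0, "ay": 0, "az": 0, "hand": 5}, {"dx": 0, "dy": 0, "dz": 0.15, "ax": 0, "ay": 0, "az": 0, "hand": 5}]'

```text
clock: 24.2
tool_pos: [0.5571, 0.2243, 0.2386]
eef_rot: [0.805, 0.594, -0.0, -0.0]
contact_force: [0.3, -0.4, -4.8]
opening: 0.144
```

Request:
servo_tool --deltas '[{"dx": 0, "dy": 0, "dz": 0.01, "ax": 0, "ay": 0, "az": 0, "hand": 5}, {"dx": 0, "dy": 0, "dz": 0.02, "ax": 0, "ay": 0, "az": 0, "hand": 5}]'

```text
clock: 24.45
tool_pos: [0.5572, 0.2243, 0.2377]
eef_rot: [0.805, 0.594, 0.0, 0.0]
contact_force: [-0.5, 0.1, -4.8]
opening: 0.147
```

Request:
servo_tool --deltas '[{"dx": 0, "dy": 0, "dz": 0.01, "ax": 0, "ay": 0, "az": 0, "hand": 5}, {"dx": 0, "dy": 0, "dz": 0.02, "ax": 0, "ay": 0, "az": 0, "hand": 5}]'

```text
clock: 24.7
tool_pos: [0.5572, 0.2244, 0.2364]
eef_rot: [0.805, 0.594, 0.0, 0.0]
contact_force: [-0.5, -0.1, -4.8]
opening: 0.144
```

Request:
servo_tool --deltas '[{"dx": 0, "dy": 0, "dz": 0.01, "ax": 0, "ay": 0, "az": 0, "hand": 5}, {"dx": 0, "dy": 0, "dz": 0.02, "ax": 0, "ay": 0, "az": 0, "hand": 5}]'

```text
clock: 24.95
tool_pos: [0.5572, 0.2244, 0.2352]
eef_rot: [0.805, 0.594, 0.0, 0.0]
contact_force: [-0.1, -0.1, -3.0]
opening: 0.144
```

Request:
servo_tool --deltas '[{"dx": 0, "dy": 0, "dz": 0.01, "ax": 0, "ay": 0, "az": 0, "hand": 5}, {"dx": 0, "dy": 0, "dz": 0.02, "ax": 0, "ay": 0, "az": 0, "hand": 5}]'

```text
clock: 25.2
tool_pos: [0.5572, 0.2244, 0.2342]
eef_rot: [0.805, 0.594, 0.0, 0.0]
contact_force: [-0.5, -0.6, -2.1]
opening: 0.143
```

```bash
python3 f.py; python3 - <<'E'
from h import *
snap("side","s16");crop("s16",270,120,350,190,8)
E
```

```text
open 12.6 Ftool [-0.73 -0.29  2.09] F [-0.49 -0.61 -2.09] M [-0.05  0.24 -0.  ] tcp [0.5572 0.2244 0.2342] q [-0.89  0.85  0.84  1.7  -0.76  0.95 -0.05] t 25.2
```

View pics/s16_c270_120.png

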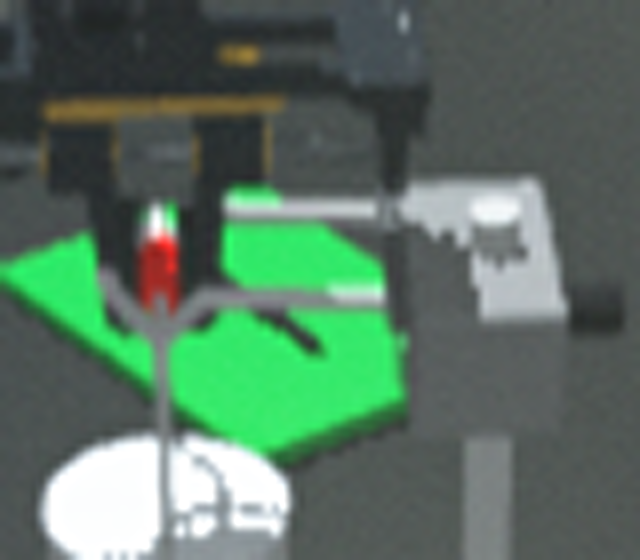

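Request:
servo_tool --deltas '[{"dx": 0, "dy": 0, "dz": 0.01, "ax": 0, "ay": 0, "az": 0, "hand": 5}, {"dx": 0, "dy": 0, "dz": 0.01, "ax": 0, "ay": 0, "az": 0, "hand": 5}]'

```text
clock: 25.5
tool_pos: [0.5572, 0.2244, 0.2336]
eef_rot: [0.805, 0.594, 0.0, 0.0]
contact_force: [-0.3, 0.1, -1.5]
opening: 0.142
```

Request:
servo_tool --deltas '[{"dx": 0, "dy": 0, "dz": 0.01, "ax": 0, "ay": 0, "az": 0, "hand": 5}, {"dx": 0, "dy": 0, "dz": 0.01, "ax": 0, "ay": 0, "az": 0, "hand": 5}]'

```text
clock: 25.75
tool_pos: [0.5572, 0.2244, 0.233]
eef_rot: [0.805, 0.594, 0.0, 0.0]
contact_force: [-1.7, 0.0, 1.4]
opening: 0.14
```

```bash
python3 f.py
```

```text
open 12.3 Ftool [-0.49 -1.59 -1.43] F [-1.66  0.    1.43] M [-0.03  0.28 -0.01] tcp [0.5572 0.2244 0.233 ] q [-0.89  0.85  0.84  1.7  -0.76  0.95 -0.05] t 25.75
```

Request:
servo_tool --deltas '[{"dx": 0, "dy": -0.01, "dz": -0.005, "ax": 0, "ay": 0, "az": 0, "hand": 5}, {"dx": 0, "dy": -0.01, "dz": -0.005, "ax": 0, "ay": 0, "az": 0, "hand": 5}]'

```text
clock: 26.0
tool_pos: [0.5571, 0.2244, 0.2334]
eef_rot: [0.805, 0.594, 0.001, 0.0]
contact_force: [0.7, -1.0, -1.1]
opening: 0.144
```

Request:
servo_tool --deltas '[{"dx": 0, "dy": 0, "dz": 0, "ax": 0, "ay": 0, "az": 0, "hand": 5}]'

```text
clock: 26.12
tool_pos: [0.5571, 0.2244, 0.2333]
eef_rot: [0.805, 0.594, 0.001, 0.0]
contact_force: [1.6, -0.7, -1.3]
opening: 0.144
```

```bash
python3 f.py; python3 - <<'E'
from h import *
snap("side","s17");crop("s17",270,120,350,190,8);snap("top","t17");crop("t17",120,150,240,250,6)
E
```

```text
open 12.7 Ftool [-0.18  1.68  1.35] F [ 1.56 -0.67 -1.35] M [-0.15 -0.07  0.01] tcp [0.5571 0.2244 0.2333] q [-0.89  0.85  0.84  1.71 -0.76  0.95 -0.05] t 26.125
```

View pics/s17_c270_120.png

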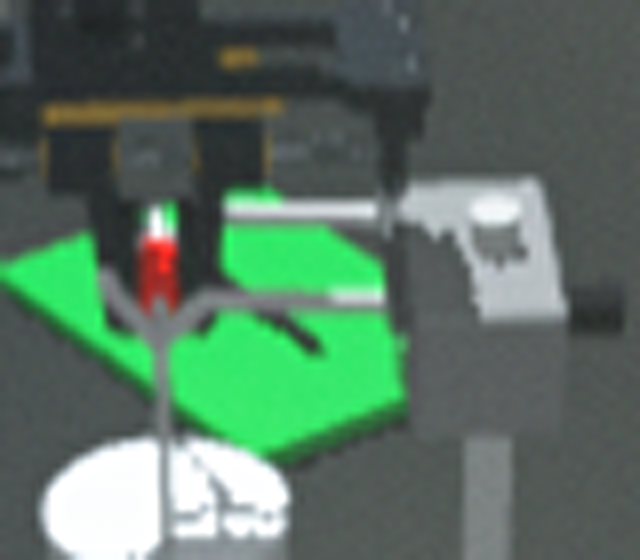

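View pics/t17_c120_150.png

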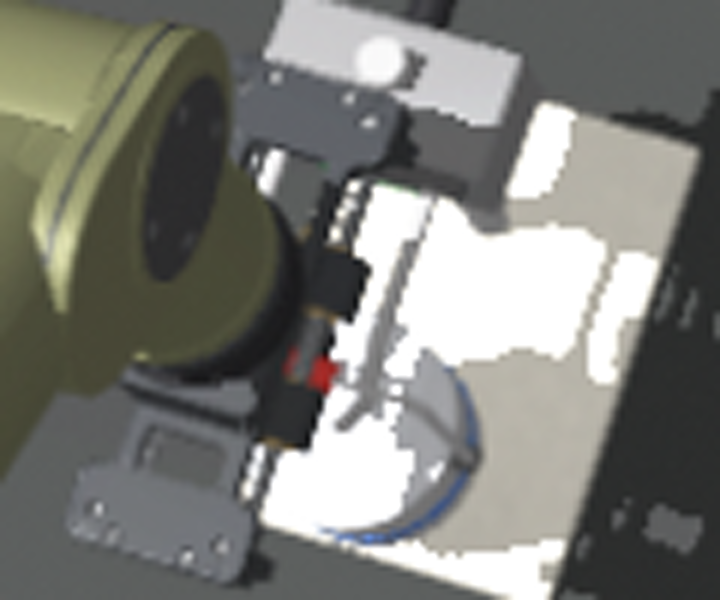

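Request:
servo_tool --deltas '[{"dx": 0, "dy": 0.005, "dz": 0.006, "ax": 0, "ay": 0, "az": 0, "hand": 5}, {"dx": 0, "dy": 0.005, "dz": 0.009, "ax": 0, "ay": 0, "az": 0, "hand": 5}]'

```text
clock: 26.48
tool_pos: [0.5571, 0.2244, 0.2327]
eef_rot: [0.805, 0.594, 0.0, 0.0]
contact_force: [1.5, -0.0, 0.2]
opening: 0.142
```

Request:
servo_tool --deltas '[{"dx": 0, "dy": 0, "dz": 0, "ax": 0, "ay": 0, "az": 0, "hand": 5}]' --newtons 8

```text
clock: 26.6
tool_pos: [0.5571, 0.2244, 0.2327]
eef_rot: [0.805, 0.594, 0.0, 0.0]
contact_force: [0.6, -0.5, 0.3]
opening: 0.15
```

Request:
servo_tool --deltas '[{"dx": 0, "dy": 0, "dz": 0, "ax": 0, "ay": 0, "az": 0, "hand": 5}]' --newtons 3

```text
clock: 26.72
tool_pos: [0.5571, 0.2244, 0.2327]
eef_rot: [0.805, 0.594, 0.0, 0.0]
contact_force: [1.8, -0.4, 0.3]
opening: 0.156
```

Vertical force is about zero, so the scale carries it. Opening gently.

Request:
servo_tool --deltas '[{"dx": 0, "dy": 0.005, "dz": 0, "ax": 0, "ay": 0, "az": 0, "hand": 14.5}, {"dx": 0, "dy": 0.008, "dz": 0, "ax": 0, "ay": 0, "az": 0, "hand": 16}, {"dx": 0, "dy": 0.008, "dz": 0, "ax": 0, "ay": 0, "az": 0, "hand": 18}, {"dx": 0, "dy": 0.008, "dz": 0, "ax": 0, "ay": 0, "az": 0, "hand": 22}, {"dx": 0, "dy": 0.008, "dz": 0, "ax": 0, "ay": 0, "az": 0, "hand": 28}, {"dx": 0, "dy": 0.008, "dz": 0, "ax": 0, "ay": 0, "az": 0, "hand": 32}, {"dx": 0, "dy": 0.008, "dz": 0, "ax": 0, "ay": 0, "az": 0, "hand": 32}]'

```text
clock: 27.6
tool_pos: [0.5573, 0.2243, 0.2326]
eef_rot: [0.805, 0.594, 0.0, 0.0]
contact_force: [-0.5, 0.2, -0.3]
opening: 0.363
```

```bash
python3 f.py; python3 - <<'E'
from h import *
snap("side","s18");crop("s18",260,110,360,210,6)
E
```

```text
open 32.0 Ftool [ 0.02 -0.58  0.33] F [-0.55  0.19 -0.33] M [-0.06  0.08  0.04] tcp [0.5573 0.2243 0.2326] q [-0.89  0.85  0.84  1.7  -0.76  0.95 -0.05] t 27.6
```

View pics/s18_c260_110.png

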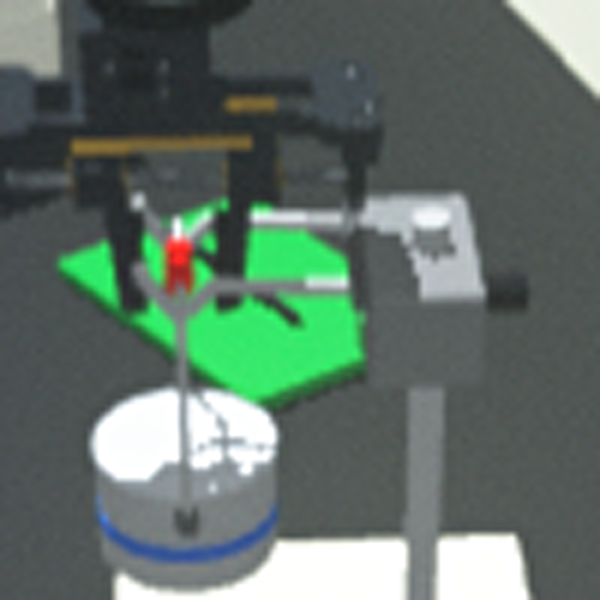

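Request:
servo_tool --deltas '[{"dx": 0, "dy": 0, "dz": -0.1, "ax": 0, "ay": 0, "az": 0, "hand": 32}, {"dx": 0, "dy": 0, "dz": -0.25, "ax": 0, "ay": 0, "az": 0, "hand": 32}, {"dx": 0, "dy": 0, "dz": -0.5, "ax": 0, "ay": 0, "az": 0, "hand": 32}, {"dx": 0, "dy": 0, "dz": -0.8, "ax": 0, "ay": 0, "az": 0, "hand": 32}, {"dx": 0, "dy": 0, "dz": -1.2, "ax": 0, "ay": 0, "az": 0, "hand": 32}, {"dx": 0, "dy": 0, "dz": -1.7, "ax": 0, "ay": 0, "az": 0, "hand": 32}, {"dx": 0, "dy": 0, "dz": -2.2, "ax": 0, "ay": 0, "az": 0, "hand": 32}, {"dx": 0, "dy": -0.5, "dz": -2.5, "ax": 0, "ay": 0, "az": 0, "hand": 32}, {"dx": 0, "dy": -1.0, "dz": -2.5, "ax": 0, "ay": 0, "az": 0, "hand": 32}, {"dx": 0, "dy": -1.5, "dz": -2.5, "ax": 0, "ay": 0, "az": 0, "hand": 32}]'

```text
clock: 28.9
tool_pos: [0.4707, 0.2508, 0.384]
eef_rot: [0.805, 0.594, 0.001, -0.0]
contact_force: [0.2, 0.8, -0.3]
opening: 0.365
```

Request:
servo_tool --deltas '[{"dx": 0, "dy": -0.5, "dz": 0, "ax": 0, "ay": 0, "az": 0, "hand": 32}, {"dx": 0, "dy": -0.9, "dz": 0, "ax": 0, "ay": 0, "az": 0, "hand": 32}, {"dx": 0, "dy": -0.9, "dz": 0, "ax": 0, "ay": 0, "az": 0, "hand": 32}, {"dx": 0, "dy": -0.9, "dz": 0, "ax": 0, "ay": 0, "az": 0, "hand": 32}]'

```text
clock: 29.4
tool_pos: [0.4205, 0.2664, 0.3834]
eef_rot: [0.805, 0.594, 0.001, 0.0]
contact_force: [-0.6, -0.4, 0.1]
opening: 0.363
```

```bash
python3 f.py; python3 - <<'E'
from h import *
snap("side","s19");crop("s19",250,110,370,230,5);snap("top","t19");crop("t19",120,130,260,250,5)
f=[np.load(f"pics/{t}.npz")['d'] for t in("side0","s19")]
E
```

```text
open 32.0 Ftool [-0.54 -0.44 -0.06] F [-0.58 -0.38  0.06] M [-0.1   0.07  0.02] tcp [0.4205 0.2664 0.3834] q [-1.28  0.56  1.07  1.8  -0.55  1.11 -0.32] t 29.4
```

View pics/s19_c250_110.png

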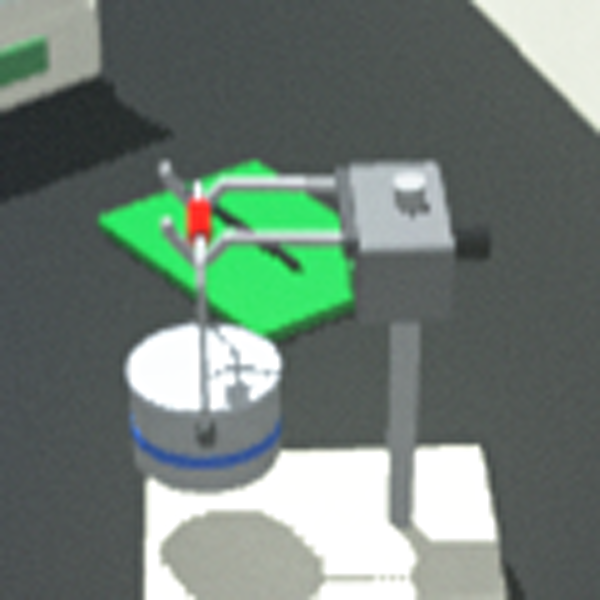

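View pics/t19_c120_130.png

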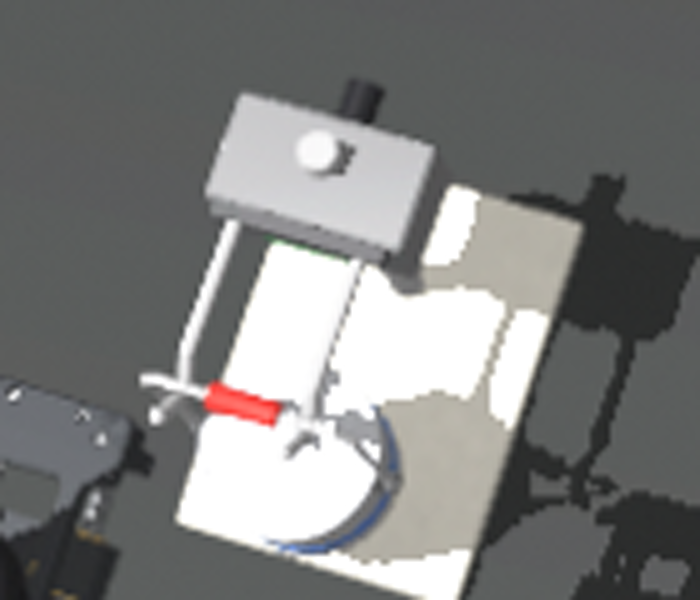

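View pics/t19.png

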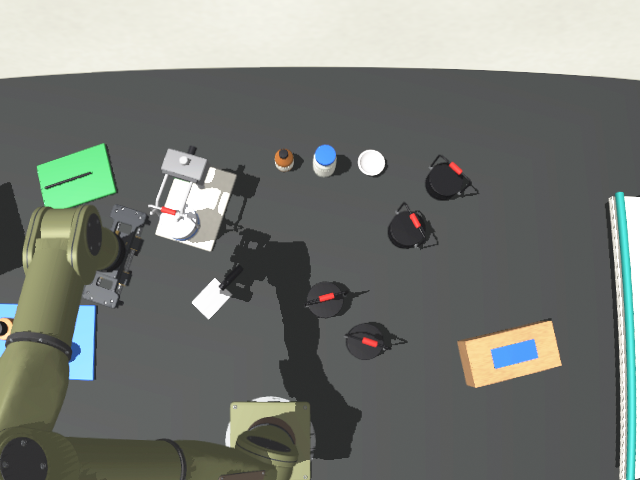

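Request:
servo_tool --deltas '[{"dx": 0, "dy": 0, "dz": 0, "ax": 0, "ay": 0, "az": 0, "hand": 32}, {"dx": 0, "dy": 0, "dz": 0, "ax": 0, "ay": 0, "az": 0, "hand": 32}, {"dx": 0, "dy": 0, "dz": 0, "ax": 0, "ay": 0, "az": 0, "hand": 32}, {"dx": 0, "dy": 0, "dz": 0, "ax": 0, "ay": 0, "az": 0, "hand": 32}, {"dx": 0, "dy": 0, "dz": 0, "ax": 0, "ay": 0, "az": 0, "hand": 32}, {"dx": 0, "dy": 0, "dz": 0, "ax": 0, "ay": 0, "az": 0, "hand": 32}]'

```text
clock: 30.25
tool_pos: [0.4196, 0.2667, 0.3826]
eef_rot: [0.805, 0.594, 0.0, 0.0]
contact_force: [-0.6, -0.1, -0.2]
opening: 0.367
```

```bash
python3 - <<'E'
from h import *
p,d=snap("side","s20"); q=np.load("pics/s19.npz")['p']
a=cv2.absdiff(p,q)[130:215,262:320]; print("diff can region mean/max",a.mean(),a.max())
z=np.load("pics/side0.npz")['p']
for nm,b in dict(jar=(380,240,412,292),vial=(368,228,392,264),dish=(402,292,442,325),spat=(216,230,278,258)).items():
    x0,y0,x1,y1=b; print(nm,cv2.absdiff(p,z)[y0:y1,x0:x1].mean())
print(r.finish_job())
E
```

```text
diff can region mean/max 1.4684922244759973 9
jar 1.9072516025641026
vial 2.6790123456790123
dish 1.2684343434343435
spat 8.480030721966205
the job is handed in; nothing more can be done
None
```

The canister is hanging by its bail in both notches of the scale's fork. I let go, moved the arm clear and handed the job in at about 30 s, inside the 64 s limit.

**Raising the bail:** I gripped it lightly for the first half of its arc and held it loosely between the fingers for the second half. The lid stayed within a pixel of its starting place in the side pictures. Sideways force reached about 2.7 N at times, and I eased it off each time. The gripper pressed down about 3 N as it closed on the upright bail.

**Hanging it:** I lifted the canister level, and it weighs about 4 to 4.5 N. I then lowered it into the notches in steps of about 1 mm, and 0.6 mm near the end. At one step the gripper pushed down about 1.4 N, so the scale carried an estimated 6 N at most, against the 9 N limit. The force reading is noisy by about 0.6 N. I released it once the vertical force was close to zero.

**Last checks:**
- **Seating:** both camera views show the crossbar in both notches, the bail upright and the can level.
- **Stillness:** pictures taken about 0.9 s apart show only camera noise around the can.
- **Jar, vial and dish:** they look unchanged from the start.
- **Spatula:** its patch of the picture differed more than the others. The arm never went near it, and the last overhead picture shows it in the same place with the arm's shadow across its handle, so I put the difference down to that. I did not measure it further.

A first approach with the tool tilted hit joint limits above the bail, so I backed off and gripped it with the tool upright instead. Nothing was touched in that attempt.

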